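# Clear the hearth tray and re-lay its interlocking fire tiles

## Task

Get the soldering hearth ready: clear whatever was left standing in the steel hearth tray (some of a steel block and two plaster moulds) onto the open bench, standing well clear of the tray. Then lay the four clay fire tiles in the tray as an interlocking jigsaw, each in its own corner and turned so that tabs, notches and the tray's key lug mesh, all dropped flat on the tray's floor. Don't knock over the glass vial behind the tray.

Things in the scene. Friction and masses are not known exactly. Their poses are not given: they have to be found in the camera images.
- tray: Shallow grey steel tray fixed to the bench, 170 x 170 mm (wire handles add 19 mm at +y, -y). Origin: centre of its underside, x away from robot, y left; yaw within 0.22. Floor 3 mm thick, inside 158 x 158, rim top at 11 mm. A 24 mm wide key lug juts 13 mm in from the +y rim at x = +39 mm, for tile_a's notch. Laid tiles have 4 mm joints, 3 mm to the rim, and stand 8 mm over it.
- slot_a (a point): Far left (+x +y) corner of the tray, on the tray's floor: where the origin of tile_a comes to lie
- slot_b (a point): Far right (+x -y) corner of the tray, on the tray's floor: where the origin of tile_b comes to lie
- slot_c (a point): Near left (-x +y) corner of the tray, on the tray's floor: where the origin of tile_c comes to lie
- slot_d (a point): Near right (-x -y) corner of the tray, on the tray's floor: where the origin of tile_d comes to lie
- tile_a: The only tile with two tabs. Fired clay, 74 x 74 mm square, 16 mm thick; on its middle a grip rib 16 mm (x) by 46 mm (y), top 45 mm over the underside. Origin: centre of the square's underside, z up. Tabs 24 mm wide stick out 14 mm, notches 29 wide, 14 deep, mid-side. Seated, its axes match the tray's. Tabs on its -x and -y sides, a notch in its +y side (for the key lug).
- tile_b: Tile with one tab and one notch. Fired clay, 74 x 74 mm square, 16 mm thick; on its middle a grip rib 16 mm (x) by 46 mm (y), top 45 mm over the underside. Origin: centre of the square's underside, z up. Tabs 24 mm wide stick out 14 mm, notches 29 wide, 14 deep, mid-side. Seated, its axes match the tray's. Tab on its -x side, notch in its +y side (tab towards you: notch at the left).
- tile_c: Mirror image of tile_b. Fired clay, 74 x 74 mm square, 16 mm thick; on its middle a grip rib 16 mm (x) by 46 mm (y), top 45 mm over the underside. Origin: centre of the square's underside, z up. Tabs 24 mm wide stick out 14 mm, notches 29 wide, 14 deep, mid-side. Seated, its axes match the tray's. Tab on its -y side, notch in its +x side (tab towards you: notch at the right).
- tile_d: The only tile without tabs. Fired clay, 74 x 74 mm square, 16 mm thick; on its middle a grip rib 16 mm (x) by 46 mm (y), top 45 mm over the underside. Origin: centre of the square's underside, z up. Tabs 24 mm wide stick out 14 mm, notches 29 wide, 14 deep, mid-side. Seated, its axes match the tray's. Notches in its +x and +y sides.
- steel_block: Hardened steel flattening block 62 x 62 x 23 mm, 0.72 kg, to be cleared out of the tray; absent in some starts. Origin: centre of its underside, z up, sides along its x and y.
- large_mould: Roundish plaster mould with gold parts bedded in it, 56 mm along its x, 68 mm along its y, 22 mm high, to be cleared out of the tray; absent in some starts. Origin: centre of its underside, z up.
- round_mould: Round plaster mould, 51 mm across, 19 mm high, to be cleared out of the tray; absent in some starts. Origin: centre of its underside, z up.
- vial: Brown glass vial with cork, 29 mm across, 68 mm high, standing loose behind the tray; do not knock it over. Origin: centre of its underside. (Beyond the tiles the bench is open for putting things down: y 0.34 to 0.42 at x 0.50 to 0.54, and y -0.34 to -0.38 at x 0.42 to 0.58.)
Not all that is in view belongs to the job. What is shaped like the round_mould but red is not meant.

How it is judged:
On the way:
1. everything that stood in the tray stands on the bench, clear of the tray (height (world z) of steel_block between -0.01 and 0.012 m and angle between each of steel_block, large_mould, round_mould's own z axis and vertical below 0.15 rad and linear speed of each of steel_block, large_mould, round_mould below 0.02 m/s and (x of steel_block in the frame of tray above 0.11 m or x of steel_block in the frame of tray below -0.11 m or y of steel_block in the frame of tray above 0.11 m or y of steel_block in the frame of tray below -0.11 m) and height (world z) of large_mould between -0.01 and 0.012 m and (x of large_mould in the frame of tray above 0.11 m or x of large_mould in the frame of tray below -0.11 m or y of large_mould in the frame of tray above 0.11 m or y of large_mould in the frame of tray below -0.11 m) and height (world z) of round_mould between -0.01 and 0.012 m and (x of round_mould in the frame of tray above 0.11 m or x of round_mould in the frame of tray below -0.11 m or y of round_mould in the frame of tray above 0.11 m or y of round_mould in the frame of tray below -0.11 m)), for 0.2 s.
At the end, for the whole second after the job is handed in: every tile flat and at rest on the tray floor (within 3 mm, tilt under 0.06 rad), within 6 mm of its own slot and 0.1 rad of the tray's axes; the block and moulds present stand on the bench, centres over 110 mm from the tray's centre along its x or y (all of step 1 and horizontal distance between tile_a and slot_a below 0.006 m and z of each of tile_a, tile_b, tile_c, tile_d in the frame of tray below 0.006 m and angle between each of tile_a, tile_b, tile_c, tile_d's own z axis and vertical below 0.06 rad and angle between the x axis of each of tile_a, tile_b, tile_c, tile_d and the x axis of tray, either way round below 0.1 rad and linear speed of each of tile_a, tile_b, tile_c, tile_d below 0.02 m/s and horizontal distance between tile_b and slot_b below 0.006 m and horizontal distance between tile_c and slot_c below 0.006 m and horizontal distance between tile_d and slot_d below 0.006 m); the robot touches nothing.
It fails at once if the glass vial is knocked over (angle between vial's own z axis and vertical above 0.6 rad).
Of steel_block, large_mould, round_mould only 2 to 3 are there at a start; the rules pass over those that are not, and their reading is None.
At some moment in a run one of tile_a, tile_b, tile_c, tile_d, steel_block, large_mould, round_mould may be knocked a few centimetres aside while the robot is not near it.
Once in a run the grip may slacken for a moment while it holds something.
It also fails if it takes over 210 s, if anything falls off the work surface, if the arm or the gripper's body presses on something with over 40 N, if the wrist force passes 120 N, or if a joint passes its speed limit or range.

## Robot

A 7-joint arm with a two-finger parallel gripper is mounted at the origin on a cart in front of the work surface, level with it; the furniture and walls round the work are solid. World frame = base frame: x ahead of the robot, y to its left, z up, the work surface at z = 0. Lengths are in m, angles in rad, forces in N, time in s.
With the tool pointing down it reaches from about 0.4 to 0.85 m from the base axis. Payload 10.4 kg.
Tool frame: the origin (TCP) lies at the very end of the fingers, on their centre line; the grasp point (between the pads) lies manip.hold_point_z behind it (manip.hold_point_z is the distance from the TCP to the grasp point, in m); z points along the fingers, y is the direction in which the jaws open and shut (so a half turn about z gives the same grasp; the last joint's range is limited). The gripper opens to 85 mm and grips with 20 to 120 N. Pads are 22 mm wide; open, the fingers measure 114 mm over their backs; the gripper's body (76 mm by 85 mm) begins 54 mm behind the grasp point. The pads swing forward as they close: fully open they stand 13 mm farther back than shut.
Start: joints at [1.24, 0.332, -0.065, 1.46, 0.022, 1.35, -0.088], TCP at [0.189, -0.596, 0.231] pointing down, gripper open.
Joint ranges: [-2.6, 2.6], [-0.5, 2.12], [-1.47, 1.34], [0.16, 2.42], [-1.27, 4.41], [0.06, 2.06], [-2.6, 2.6]. Speed limits (rad/s): [2.22, 2.22, 2.79, 2.79, 3.14, 3.14, 3.14].

## Interface

Orientations are given as a unit quaternion [x, y, z, w].
In Python, from workcell import manip gives the robot as it stands.
- The arm moves only by the tool jog_arm, never from a script. Its arguments are lists of equal length, an entry for each row: "translation": the shift along the world's x, y, z in mm, a list of three; "turn": the turn about the world's z in degrees. In form: {"translation": [[x, y, z], ...], "turn": [turn, ...]}. A call has 1 to 12 rows; each row is the pose to reach, as a shift and turn from the pose measured when the call began; what a row does not reach only later rows make up. A row lasts 1/12 s, in which the tool goes at most 41.7 mm and 7.16 degrees, less where a joint would pass 70% of its speed; a pose out of reach is approached as far as the arm can. A call with a gripper value outside its range is refused whole. "grip" is the finger opening in mm, from 0 to 85.4, set as the call begins (left out, the last holds). The fingers move at their own pace and stop on an object; "grip_force" is the grip in N (left out, the last holds). Time passes only in rows, so rows that repeat a pose let the fingers close. It gives the time, the measured TCP pose, the force and the opening at its end, in the units of the state.
- manip.get_obs(): the state, without advancing time (a new reading comes with each control period).
- manip.camera(name): name is "side" or "top" or "wrist"; returns a dict with "frame" (480x640x3 uint8, red, green, blue), "mtx" (3x3 intrinsics, pixels), "pose" (4x4, takes a point from camera to world coordinates). Camera axes: x right, y down, z forward; pixel columns grow to the right and rows downward; lengths in m; the calibration is good to about 2 mm. The wrist camera is an equidistant fisheye: a pixel r from the principal point sees the ray r / f radians off the axis. A picture is of the moment at which its call begins. There is no depth.
- manip.hand_in(): hands the job in, once; it reports no verdict.
Trained networks look in a picture, given as the dict that the camera call returned (one of the last four; its "shot" number tells which), for a name from the list of things; names that differ only in an ending like _2 or _b are one class to them, and where a whole thing is asked for, a point or a joint stands for the part that bears it (a point fixed in the world has none). Each returns a list of dicts, best first, with "confidence" (0 to 1); they miss things now and then, are a little off and sometimes report something else, mostly with a low value. They report only what shows in the picture. A call takes as long as a camera call. They do not tell look-alikes from the thing itself.
- manip.outline_of(picture, label): "mask" (480x640 bool, what is visible of it) and "extent" ([left, top, right, bottom] in pixels, round what is visible of it).
- manip.pinpoint(picture, label): "at" ([column, row] in pixels: a listed point, or the origin of a listed thing).
The state is a dict: "clock": time; "joint_pos": joint angles; "joint_velocities": joint speeds; "tau": joint torques, N m; "position": TCP position; "ee_rot": TCP orientation; "ft_force": force on the tool from outside, world axes, zero at the start; "torque": the same for the moment, N m; "grip_width": opening from 0.0 (shut) to 1.0 (fully open).
Only numpy, scipy, OpenCV 4.12 (cv2) and the standard library are available. Lean on these libraries where they do the work, as an engineer would, in place of code of your own. Each camera call takes 0.05 s, during which the arm holds its last target. There are 200 camera calls.

## Working session

There is one attempt and no reset: what is moved stays moved. The work goes in short steps, Python scripts to look and compute and a tool call to move; the robot and the scene stay as the last step left them, time stands still between calls to the robot, and variables do not carry over. Pictures are saved under pics/ and viewed, about 12 in all and at most 16, crops included, and the job is handed in when it is done.

Besides the shell and the picture viewer there is one more tool, called after ">>>" by a JSON object that holds its "name" and its "arguments". jog_arm: Moves the arm, as the interface text tells. Its arguments: {"type":"object","properties":{"translation":{"type":"array"},"turn":{"type":"array"},"grip":{"type":"number"},"grip_force":{"type":"number"}},"required":["translation","turn"]}

```bash
mkdir -p pics; ls; python3 - <<'E'
from workcell import manip
import cv2
o=manip.get_obs(); print(o['clock'],o['position'],o['ee_rot'],o['grip_width'],manip.hold_point_z)
for n in ['top','side']:
    p=manip.camera(n); cv2.imwrite(f'pics/{n}0.png',p['frame'][:,:,::-1]); print(n,p['mtx'].tolist(),p['pose'].round(4).tolist())
    for l in ['tray','slot_a','slot_b','slot_c','slot_d','tile_a','tile_b','tile_c','tile_d','steel_block','large_mould','round_mould','vial']:
        print(l,[(round(d['confidence'],2),[round(float(v)) for v in d['at']]) for d in manip.pinpoint(p,l)[:5]])
E
```

```text
pics
0.0 [ 0.18924604 -0.59527292  0.23051461] [ 9.88177764e-01  1.53310811e-01 -1.44259256e-04 -6.94196248e-04] 1.002899207283741 0.0187
top [[434.78486442302415, 0.0, 322.17092184131513], [0.0, 434.78486442302415, 242.55725695343767], [0.0, 0.0, 1.0]] [[-0.0095, -0.9974, 0.0717, 0.4372], [-0.9999, 0.0085, -0.0136, -0.0267], [0.013, -0.0718, -0.9973, 0.967], [0.0, 0.0, 0.0, 1.0]]
tray [(0.96, [304, 247])]
slot_a [(0.96, [283, 266]), (0.9, [318, 229]), (0.71, [323, 264]), (0.7, [287, 232])]
slot_b [(0.96, [283, 266]), (0.9, [318, 229]), (0.71, [323, 264]), (0.7, [287, 232])]
slot_c [(0.96, [283, 266]), (0.9, [318, 229]), (0.71, [323, 264]), (0.7, [287, 232])]
slot_d [(0.96, [283, 266]), (0.9, [318, 229]), (0.71, [323, 264]), (0.7, [287, 232])]
tile_a [(0.83, [417, 278]), (0.75, [200, 277]), (0.57, [407, 221])]
tile_b [(0.83, [417, 278]), (0.75, [200, 277]), (0.57, [407, 221])]
tile_c [(0.83, [417, 278]), (0.75, [200, 277]), (0.57, [407, 221])]
tile_d [(0.83, [417, 278]), (0.75, [200, 277]), (0.57, [407, 221])]
steel_block [(0.97, [320, 265])]
large_mould [(0.68, [298, 225])]
round_mo
[... 583 characters left out ...]
, (0.79, [344, 250]), (0.68, [348, 276])]
slot_d [(0.91, [312, 254]), (0.8, [314, 274]), (0.79, [344, 250]), (0.68, [348, 276])]
tile_a [(0.91, [364, 349]), (0.67, [356, 196]), (0.6, [276, 353]), (0.58, [304, 200]), (0.16, [314, 275])]
tile_b [(0.91, [364, 349]), (0.67, [356, 196]), (0.6, [276, 353]), (0.58, [304, 200]), (0.16, [314, 275])]
tile_c [(0.91, [364, 349]), (0.67, [356, 196]), (0.6, [276, 353]), (0.58, [304, 200]), (0.16, [314, 275])]
tile_d [(0.91, [364, 349]), (0.67, [356, 196]), (0.6, [276, 353]), (0.58, [304, 200]), (0.16, [314, 275])]
steel_block [(0.8, [347, 250])]
large_mould [(0.86, [308, 264])]
round_mould [(0.71, [353, 278]), (0.58, [392, 179])]
vial [(0.78, [234, 237])]
```

```bash
python3 - <<'E'
import cv2
a=cv2.imread('pics/top0.png'); c=a[130:350,150:480]
cv2.imwrite('pics/top0c.png',cv2.resize(c,(792,528),interpolation=cv2.INTER_CUBIC))
a=cv2.imread('pics/side0.png'); c=a[120:400,180:440]
cv2.imwrite('pics/side0c.png',cv2.resize(c,(557,600),interpolation=cv2.INTER_CUBIC))
E
```

```text
(no output)
```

View pics/top0c.png

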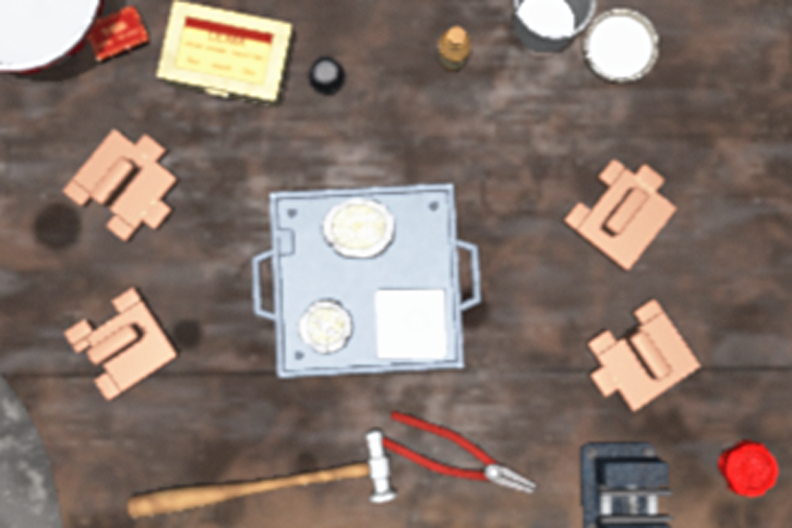

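View pics/side0c.png

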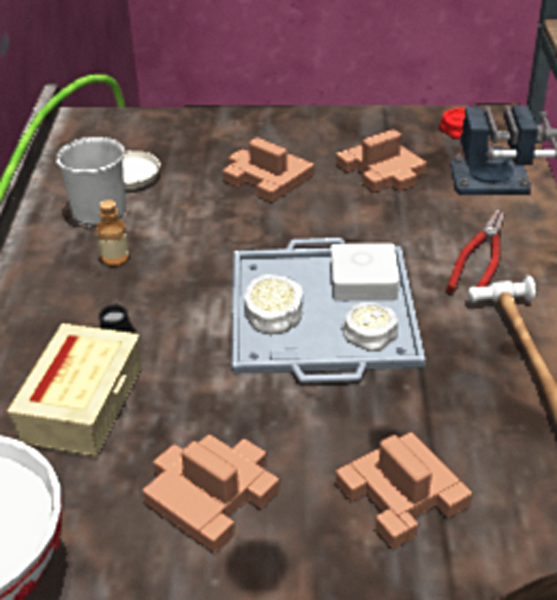

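The top view shows large mould, round mould and steel block all in the tray. The lug is at top left, and there are two tiles on each side: left at crop (120,185) and (120,340), right at (620,215) and (645,355). The vial is at (453,45), and the red look-alike at bottom right is to be ignored. Next I'll build a silhouette fitter.

```bash
cat > lib.py <<'E'
import numpy as np, cv2
from scipy.optimize import minimize
from scipy.spatial.transform import Rotation as R
from workcell import manip
SPEC={'a':{'-x':1,'-y':1,'+y':-1},'b':{'-x':1,'+y':-1},'c':{'-y':1,'+x':-1},'d':{'+x':-1,'+y':-1}}
def tile_poly(k):
    pts=[]
    for i,s in enumerate(['+x','+y','-x','-y']):
        v=SPEC[k].get(s,0); h=.037; th=i*np.pi/2
        side=[(h,-h)]
        if v: w=.012 if v>0 else .0145; side+=[(h,-w),(h+.014*v,-w),(h+.014*v,w),(h,w)]
        c,sn=np.cos(th),np.sin(th); pts+=[(c*x-sn*y,sn*x+c*y) for x,y in side]
    return np.array(pts)
def rect(a,b): return np.array([(a,b),(-a,b),(-a,-b),(a,-b)])/2
def circ(a,b): t=np.linspace(0,2*np.pi,40,endpoint=False); return np.c_[a/2*np.cos(t),b/2*np.sin(t)]
MODEL={'tile_'+k:[(tile_poly(k),0,.016),(rect(.016,.046),.016,.045)] for k in 'abcd'}
MODEL.update(tray=[(rect(.17,.17),0,.011)],steel_block=[(rect(.062,.062),0,.023)],
  large_mould=[(circ(.056,.068),0,.022)],round_mould=[(circ(.051,.051),0,.019)])
def shoot(n,save=None):
    p=manip.camera(n); p['name']=n
    if save: cv2.imwrite(save,p['frame'][:,:,::-1])
    return p
def project(p,P):
    T=np.linalg.inv(p['pose']); q=P@T[:3,:3].T+T[:3,3]; K=p['mtx']
    if p['name']=='wrist':
        r=np.linalg.norm(q[:,:2],axis=1)+1e-12; th=np.arctan2(r,q[:,2])
        u=q[:,:2]/r[:,None]*th[:,None]
    else: u=q[:,:2]/q[:,2:]
    return u*[K[0,0],K[1,1]]+K[:2,2]
def unproject(p,uv,z):
    K=p['mtx']; u=(np.asarray(uv,float)-K[:2,2])/[K[0,0],K[1,1]]
    if p['name']=='wrist':
        th=np.linalg.norm(u); d=np.r_[u/(th+1e-12)*np.sin(th),np.cos(th)]
    else: d=np.r_[u,1]
    d=p['pose'][:3,:3]@d; o=p['pose'][:3,3]; return (o+d*(z-o[2])/d[2])
S=3
def render(p,label,x,y,yaw,z0,off,size):
    im=np.zeros((size[1]*S,size[0]*S),np.uint8); c,s=np.cos(yaw),np.sin(yaw)
    for poly,a,b in MODEL[label]:
        n=len(poly); w=poly@np.array([[c,s],[-s,c]])+[x,y]
        d=[]
        # densify for fisheye
        for i in range(n):
            for t in (0,.5): d.append(w[i]*(1-t)+w[(i+1)%n]*t)
        d=np.array(d); m=len(d)
        lo=project(p,np.c_[d,np.full(m,z0+a)]); hi=project(p,np.c_[d,np.full(m,z0+b)])
        lo=((lo-off+.5)*S*16).astype(np.int32); hi=((hi-off+.5)*S*16).astype(np.int32)
        cv2.fillPoly(im,[lo],255,shift=4); cv2.fillPoly(im,[hi],255,shift=4)
        for i in range(m):
            j=(i+1)%m; cv2.fillConvexPoly(im,np.array([lo[i],lo[j],hi[j],hi[i]]),255,shift=4)
    return im
def fit(views,label,g,z0=0,yaws=None):
    """views: list of (picture, bool mask). g=(x,y,yaw). returns pose, mean IoU"""
    V=[]
    for p,m in views:
        x,y,w,h=cv2.boundingRect(m.astype(np.uint8)); off=np.array([x-25,y-25]); sz=(w+50,h+50)
        A=np.float32([[1,0,-off[0]],[0,1,-off[1]]])
        c=cv2.warpAffine(m.astype(np.uint8)*255,A,sz); V.append((p,off,sz,cv2.resize(c,(sz[0]*S,sz[1]*S),interpolation=cv2.INTER_LINEAR)))
    def cost(v):
        e=0
        for p,off,sz,c in V:
            r=render(p,label,v[0],v[1],v[2],z0,off,sz)
            e+=np.minimum(r,c).sum(dtype=float)/np.maximum(r,c).sum(dtype=float)
        return -e/len(V)
    best=None
    ys=[g[2]] if yaws is None else sorted(yaws,key=lambda t:cost((g[0],g[1],t)))[:4]
    for t in ys:
        s0=np.array([g[0],g[1],t]); sim=np.vstack([s0,s0+[.006,0,0],s0+[0,.006,0],s0+[0,0,.15]])
        r=minimize(cost,s0,method='Nelder-Mead',options=dict(initial_simplex=sim,xatol=2e-4,fatol=1e-4,maxiter=120))
        if best is None or r.fun<best.fun: best=r
    return best.x,-best.fun
def clay(p):
    hsv=cv2.cvtColor(p['frame'],cv2.COLOR_RGB2HSV); m=cv2.inRange(hsv,(4,70,70),(16,190,255))
    return cv2.morphologyEx(m,cv2.MORPH_OPEN,np.ones((3,3),np.uint8))
def blobs(p,lo,hi):
    n,l,st,ce=cv2.connectedComponentsWithStats(clay(p))
    return [(l==i,ce[i]) for i in range(1,n) if lo<st[i,4]<hi]
E
cat > m1.py <<'E'
from lib import *
pt=shoot('top'); ps=shoot('side')
bt=blobs(pt,500,3000); bs=blobs(ps,300,6000)
print([ (int(m.sum()),c.round().tolist()) for m,c in bt],[ (int(m.sum()),c.round().tolist()) for m,c in bs])
yaws=np.arange(-np.pi,np.pi,np.pi/24)
for m,c in bt:
    x,y,_=unproject(pt,c,.015)
    ms=[(np.hypot(*(unproject(ps,cc,.015)[:2]-[x,y])),i) for i,(mm,cc) in enumerate(bs)]
    d,i=min(ms); v=[(pt,m)]+([(ps,bs[i][0])] if d<.04 else [])
    res=[(k,)+fit(v,'tile_'+k,(x,y,0),yaws=yaws) for k in 'abcd']
    res.sort(key=lambda r:-r[2]); print(len(v),[(k,q.round(4).tolist(),round(s,3)) for k,q,s in res[:2]])
for l,z in [('tray',0),('steel_block',.003),('large_mould',.003),('round_mould',.003)]:
    views=[]
    for p in (pt,ps):
        o=manip.outline_of(p,l)
        if not o: continue
        m=o[0]['mask'].astype(np.uint8)
        if l=='round_mould' and len(o)>1: print('rm', [(d['confidence'],d['extent']) for d in o])
        if l=='tray':
            m=cv2.morphologyEx(cv2.copyMakeBorder(m,60,60,60,60,cv2.BORDER_CONSTANT),cv2.MORPH_CLOSE,np.ones((41,41)))[60:-60,60:-60]
            m=cv2.morphologyEx(m,cv2.MORPH_OPEN,np.ones((41,41)) if p is pt else np.ones((31,61)))
        views.append((p,m>0))
    for vv in ([views] if l!='tray' else [views,views[:1]]):
        c=np.argwhere(vv[0][1]).mean(0)[::-1]; x,y,_=unproject(vv[0][0],c,.015)
        q,s=fit(vv,l,(x,y,0),z0=z,yaws=[-.2,-.1,0,.1,.2] if l!='large_mould' else [0,.8,1.6,2.4]); print(l,len(vv),q.round(4).tolist(),round(s,3))
d=manip.pinpoint(pt,'vial'); print('vial',[unproject(pt,e['at'],0).round(3) for e in d])
S4=[unproject(pt,e['at'],.003)[:2] for e in manip.pinpoint(pt,'slot_a')[:4]]; print('slots mean',np.mean(S4,0))
E
python3 m1.py
```

```text
[(1273, [90.0, 135.0]), (1303, [202.0, 206.0]), (1248, [409.0, 219.0]), (870, [197.0, 272.0]), (1538, [421.0, 285.0]), (2199, [458.0, 347.0]), (2061, [573.0, 393.0]), (646, [622.0, 427.0]), (1475, [597.0, 462.0])] [(2776, [547.0, 27.0]), (2835, [512.0, 157.0]), (1172, [361.0, 197.0]), (808, [304.0, 199.0]), (406, [420.0, 298.0]), (2996, [360.0, 360.0]), (2228, [277.0, 347.0]), (1854, [308.0, 413.0]), (447, [117.0, 436.0]), (531, [138.0, 474.0])]
2 [('a', [0.7437, 0.4751, 2.1237], np.float64(0.507)), ('c', [0.7519, 0.4694, -2.6602], np.float64(0.505))]
2 [('a', [0.5877, 0.2299, 0.888], np.float64(0.916)), ('b', [0.5877, 0.2293, 0.8871], np.float64(0.871))]
2 [('c', [0.5563, -0.2314, 0.8925], np.float64(0.921)), ('b', [0.5562, -0.2329, 2.4632], np.float64(0.844))]
2 [('d', [0.4437, 0.2294, 0.6006], np.float64(0.637)), ('c', [0.4435, 0.2295, 2.1971], np.float64(0.627))]
2 [('a', [0.4142, -0.2532, 2.6403], np.float64(0.638)), ('c', [0.4252, -0.2498, -1.056], np.float64(0.628))]
1 [('a', [0.2785, -0.3177, -2.4116], np.float64(0.521)), ('b', [0.2723, -0.3441, -1.5964], np.float64(0.518))]
1 [('c', [0.1672, -0.605, 3.1885], np.float64(0.626)), ('b', [0.1712, -0.6088, -1.5603], np.float64(0.623))]
1 [('d', [0.0981, -0.6847, 0.4952], np.float64(0.451)), ('b', [0.1055, -0.6808, -1.6451], np.float64(0.429))]
1 [('c', [0.032, -0.6252, -0.0462], np.float64(0.772)), ('b', [0.0261, -0.625, 1.4079], np.float64(0.749))]
tray 2 [0.4989, 0.0027, 0.018] 0.948
tray 1 [0.4991, 0.0044, 0.0315] 0.95
steel_block 2 [0.4576, -0.0362, 0.0013] 0.914
large_mould 2 [0.5457, 0.0104, 3.0943] 0.466
rm [(0.97, [275.2, 252.0, 293.9, 276.1]), (0.87, [448.5, 313.5, 474.4, 337.4]), (0.66, [287.9, 214.2, 312.8, 240.7])]
rm [(0.78, [341.2, 261.3, 366.4, 281.3]), (0.32, [288.6, 231.8, 378.3, 297.3])]
round_mould 2 [0.4553, 0.041, -0.2009] 0.828
vial [array([ 0.713, -0.082,  0.   ])]
slots mean [0.49481555 0.00222559]
```

>>> {"name": "jog_arm", "arguments": {"translation": [[40, 40, 0], [60, 80, 0], [80, 120, 0], [100, 160, 0], [120, 200, 0], [140, 240, 0], [160, 280, 0], [180, 320, 0], [200, 360, 0], [215, 400, 0], [225, 440, 0], [235, 480, 0]], "turn": [1, 3, 5, 7, 9, 11, 13, 15, 16, 17, 17, 17], "grip": 70}}

```text
clock: 3.0
position: [0.4141, -0.1506, 0.2316]
ee_rot: [0.955, 0.298, 0.0, 0.0]
ft_force: [2.3, -1.3, 0.4]
grip_width: 0.817
```

>>> {"name": "jog_arm", "arguments": {"translation": [[10, 40, 0], [20, 80, 0], [28, 120, -10], [31, 152, -20], [31, 156, -30], [31, 156, -30], [31, 156, -30]], "turn": [0, 0, 0, 0, 0, 0, 0]}}

```text
clock: 3.58
position: [0.4448, 0.0048, 0.2015]
ee_rot: [0.955, 0.298, -0.0, 0.0]
ft_force: [0.7, 0.5, 0.4]
grip_width: 0.818
```

```bash
cat >> lib.py <<'E'
def state():
    o=manip.get_obs(); q=R.from_quat(o['ee_rot']).as_matrix()
    print('t',round(o['clock'],2),'tcp',(o['position']*1000).round(1),'phi',round(np.degrees(np.arctan2(q[1,0],q[0,0])),2),'tilt',np.degrees(np.arccos(-q[2,2])).round(2),'F',o['ft_force'].round(1),'w',round(o['grip_width']*85.4,1),'j',o['joint_pos'].round(2))
    return o
E
python3 - <<'E'
from lib import *
state(); p=shoot('wrist','pics/w1.png'); print(p['mtx'][0],p['pose'].round(3).tolist())
for l in ['round_mould','steel_block','large_mould']:
    print(l,[(round(d['confidence'],2),[round(float(v)) for v in d['at']],unproject(p,d['at'],.003).round(4)) for d in manip.pinpoint(p,l)[:3]])
    for o in manip.outline_of(p,l)[:1]:
        m=o['mask']; c=np.argwhere(m).mean(0)[::-1]; print(fit([(p,m)],l,tuple(unproject(p,c,.015)[:2])+(0,),z0=.003,yaws=[-.1,0,.1] if l[0]!='l' else [0,.8,1.6,2.4]))
E
```

```text
t 3.58 tcp [444.8   4.8 201.5] phi 34.66 tilt 0.05 F [0.7 0.5 0.4] w 69.8 j [ 0.61 -0.01 -0.71  1.92 -0.01  1.23 -1.06]
[371.64829954   0.         319.08618082] [[0.569, -0.795, -0.212, 0.499], [-0.822, -0.55, -0.148, 0.043], [0.001, 0.258, -0.966, 0.343], [0.0, 0.0, 0.0, 1.0]]
round_mould [(0.96, [291, 174], array([0.4575, 0.0446, 0.003 ])), (0.67, [478, 427], array([ 0.3268, -0.3361,  0.003 ]))]
(array([0.45692262, 0.04181941, 0.04631295]), np.float64(0.8338493012514819))
steel_block [(0.8, [362, 220], array([ 0.4597, -0.0344,  0.003 ]))]
(array([ 0.45848421, -0.03534195,  0.00137366]), np.float64(0.9737458114626374))
large_mould [(0.9, [376, 118], array([0.5441, 0.0109, 0.003 ])), (0.71, [357, 164], array([0.5   , 0.0007, 0.003 ]))]
(array([0.54408148, 0.01139569, 3.23301324]), np.float64(0.92385386142105))
```

View pics/w1.png

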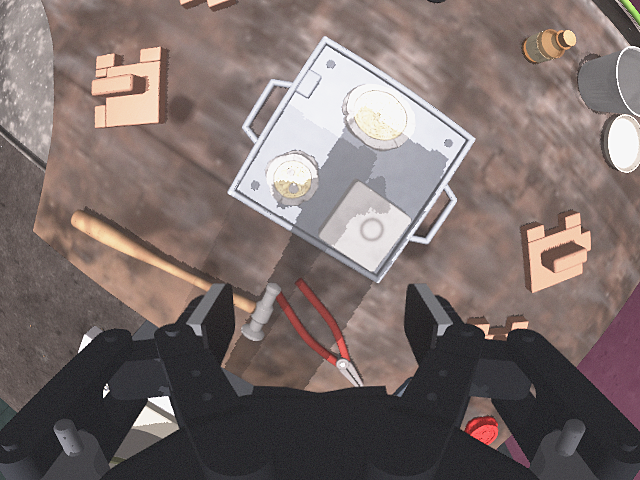

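```bash
python3 - <<'E'
from lib import *
o=state(); p=shoot('wrist'); q=R.from_quat(o['ee_rot']).as_matrix()
for s in (0,5,10,15):
    for w in (34.9,):
        pts=np.array([[x,y,-s] for x in(-11,11) for y in (-w,w)])/1000
        print(s,project(p,pts@q.T+o['position']).round().tolist())
f=p['frame'][270:370,190:450]; cv2.imwrite('pics/w2.png',cv2.resize(f[:,:,::-1],None,fx=3,fy=3,interpolation=cv2.INTER_CUBIC))
E
```

```text
t 3.93 tcp [445.2   4.7 201.9] phi 34.57 tilt 0.08 F [-1.2  0.2  0.1] w 70.1 j [ 0.61 -0.01 -0.71  1.92 -0.01  1.23 -1.06]
0 [[239.0, 322.0], [399.0, 322.0], [235.0, 275.0], [403.0, 275.0]]
5 [[237.0, 327.0], [401.0, 327.0], [233.0, 279.0], [406.0, 279.0]]
10 [[235.0, 333.0], [404.0, 333.0], [230.0, 284.0], [408.0, 284.0]]
15 [[232.0, 339.0], [406.0, 339.0], [227.0, 289.0], [411.0, 289.0]]
```

View pics/w2.png

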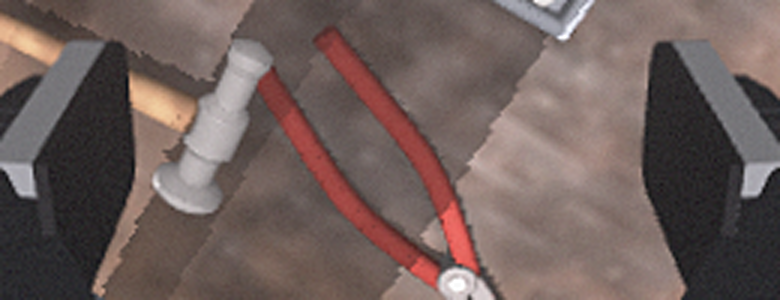

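>>> {"name": "jog_arm", "arguments": {"translation": [[6, 20, -20], [12, 37, -60], [12, 37, -100], [12, 37, -130], [12, 37, -150], [12, 37, -165], [12, 37, -165]], "turn": [0, 0, 0, 0, 0, 0, 0]}}

```text
clock: 4.57
position: [0.4552, 0.0416, 0.0342]
ee_rot: [0.955, 0.297, -0.002, -0.0]
ft_force: [-0.4, -1.5, -0.1]
grip_width: 0.823
```

>>> {"name": "jog_arm", "arguments": {"translation": [[2, 1, -13], [2, 1, -26], [2, 1, -27], [2, 1, -27]], "turn": [0, 0, 0, 0]}}

```text
clock: 4.9
position: [0.4573, 0.0426, 0.0077]
ee_rot: [0.955, 0.297, -0.002, -0.001]
ft_force: [-1.0, 0.1, 0.4]
grip_width: 0.815
```

>>> {"name": "jog_arm", "arguments": {"translation": [[0, 0, 0], [0, 0, 0], [0, 0, 0], [0, 0, 0], [0, 0, 0], [0, 0, 0]], "turn": [0, 0, 0, 0, 0, 0], "grip": 42, "grip_force": 50}}

```text
clock: 5.4
position: [0.4584, 0.0424, 0.0093]
ee_rot: [0.955, 0.297, -0.001, 0.0]
ft_force: [-3.7, -0.9, 12.6]
grip_width: 0.516
```

>>> {"name": "jog_arm", "arguments": {"translation": [[0, 0, 15], [0, 0, 40], [0, 0, 65], [0, 0, 65]], "turn": [0, 0, 0, 0]}}

```text
clock: 5.73
position: [0.4612, 0.0429, 0.0791]
ee_rot: [0.955, 0.297, 0.002, 0.001]
ft_force: [2.3, -0.2, -0.3]
grip_width: 0.518
```

```bash
python3 - <<'E'
from lib import *
state(); p=shoot('wrist','pics/w3.png')
E
```

```text
t 5.73 tcp [461.2  42.9  79.1] phi 34.58 tilt 0.3 F [ 2.3 -0.2 -0.3] w 44.3 j [ 0.52  0.2  -0.76  2.02  0.17  0.98 -1.29]
```

View pics/w3.png

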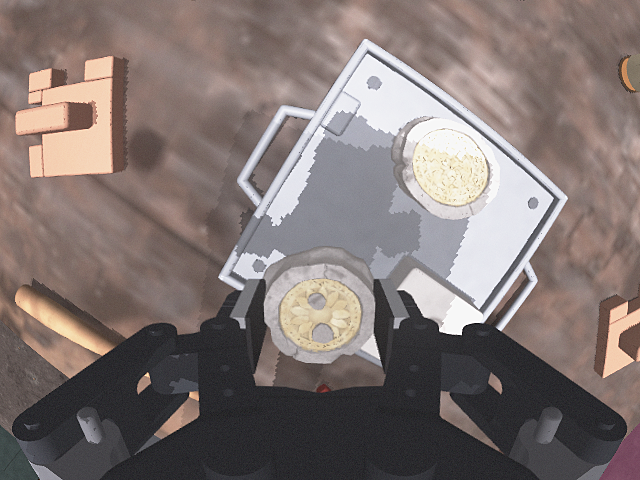

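>>> {"name": "jog_arm", "arguments": {"translation": [[4, 25, 20], [12, 65, 20], [20, 105, 20], [28, 145, 20], [35, 185, 20], [42, 225, 20], [48, 265, 20], [54, 300, 10], [59, 330, 0], [59, 337, -25], [59, 337, -45], [59, 337, -60]], "turn": [0, 0, 0, 0, 0, 0, 0, 0, 0, 0, 0, 0]}}

```text
clock: 6.78
position: [0.518, 0.3796, 0.0143]
ee_rot: [0.955, 0.298, 0.0, 0.002]
ft_force: [1.4, -0.7, -0.1]
grip_width: 0.515
```

>>> {"name": "jog_arm", "arguments": {"translation": [[0, 0, 0], [0, 0, 0]], "turn": [0, 0]}}

```text
clock: 6.95
position: [0.5174, 0.3786, 0.0131]
ee_rot: [0.955, 0.297, -0.001, 0.002]
ft_force: [-0.1, -0.5, -0.7]
grip_width: 0.516
```

```bash
python3 - <<'E'
from lib import *
state()
E
```

```text
t 6.95 tcp [517.4 378.6  13.1] phi 34.61 tilt 0.27 F [-0.1 -0.5 -0.7] w 44.1 j [-0.17  0.69 -0.73  1.59  0.51  1.07 -2.  ]
```

>>> {"name": "jog_arm", "arguments": {"translation": [[0, 0, -3], [0, 0, -6], [0, 0, -7], [0, 0, -7]], "turn": [0, 0, 0, 0]}}

```text
clock: 7.28
position: [0.5179, 0.3784, 0.0067]
ee_rot: [0.955, 0.297, -0.001, 0.002]
ft_force: [-0.3, 0.9, -0.1]
grip_width: 0.516
```

>>> {"name": "jog_arm", "arguments": {"translation": [[0, 0, 0], [0, 0, 0], [0, 0, 0], [0, 0, 5], [0, 0, 30], [0, 0, 60], [0, 0, 90]], "turn": [0, 0, 0, 0, 0, 0, 0], "grip": 75}}

```text
clock: 7.87
position: [0.5174, 0.3783, 0.0978]
ee_rot: [0.955, 0.297, -0.001, 0.002]
ft_force: [0.5, 1.0, -0.2]
grip_width: 0.878
```

>>> {"name": "jog_arm", "arguments": {"translation": [[0, -40, 30], [0, -80, 60], [0, -120, 60], [0, -160, 60], [0, -200, 60], [0, -240, 60], [0, -280, 60], [-4, -320, 60], [-8, -350, 60], [-8, -368, 60], [-8, -368, 60]], "turn": [-3, -6, -10, -14, -18, -22, -26, -30, -33, -33, -33], "grip": 85}}

```text
clock: 8.78
position: [0.5093, 0.005, 0.1581]
ee_rot: [1.0, 0.011, -0.002, 0.003]
ft_force: [1.0, -0.2, -0.5]
grip_width: 0.999
```

```bash
cat > look.py <<'E'
from lib import *
import sys
state(); p=shoot('wrist')
for l in sys.argv[1:]:
    z=.003 if l!='tray' else 0
    for o in manip.outline_of(p,l)[:3]:
        m=o['mask'].astype(np.uint8)
        c=np.argwhere(m).mean(0)[::-1]; q,s=fit([(p,m>0)],l,tuple(unproject(p,c,.015)[:2])+(0,),z0=z,yaws=[-.1,0,.1] if l[0]!='l' else [-.8,-.2,.2,.8])
        print(l,round(o['confidence'],2),q.round(4),round(s,3))
E
python3 look.py large_mould steel_block round_mould
```

```text
t 8.78 tcp [509.3   5.  158.1] phi 1.21 tilt 0.38 F [ 1.  -0.2 -0.5] w 85.3 j [ 0.48  0.19 -0.64  1.83  0.13  1.17 -1.75]
large_mould 0.61 [0.5467 0.0106 0.0595] 0.898
large_mould 0.59 [ 0.5017  0.0527 -0.7208] 0.168
steel_block 0.65 [ 0.4583 -0.0357  0.0021] 0.965
round_mould 0.49 [ 0.7198 -0.0737  0.0751] 0.042
```

>>> {"name": "jog_arm", "arguments": {"translation": [[20, 3, -30], [37, 6, -65], [37, 6, -100], [37, 6, -125], [37, 6, -125]], "turn": [1, 2, 2, 2, 2]}}

```text
clock: 9.4
position: [0.543, 0.0194, 0.0281]
ee_rot: [0.999, 0.034, -0.006, 0.001]
ft_force: [-1.5, 0.1, 0.5]
grip_width: 0.996
```

>>> {"name": "jog_arm", "arguments": {"translation": [[0, 0, -10], [0, 0, -20], [0, 0, -29], [0, 0, -30], [0, 0, -30]], "turn": [0, 0, 0, 0, 0]}}

```text
clock: 9.82
position: [0.5432, 0.0194, -0.0017]
ee_rot: [0.999, 0.034, -0.005, 0.001]
ft_force: [0.1, 0.4, -0.4]
grip_width: 0.998
```

>>> {"name": "jog_arm", "arguments": {"translation": [[0, 0, 0], [0, 0, 0], [0, 0, 0], [0, 0, 0], [0, 0, 0], [0, 0, 0]], "turn": [0, 0, 0, 0, 0, 0], "grip": 50, "grip_force": 50}}

```text
clock: 10.32
position: [0.544, 0.0192, 0.0002]
ee_rot: [0.999, 0.034, -0.005, 0.001]
ft_force: [-5.0, -0.8, 13.6]
grip_width: 0.754
```

>>> {"name": "jog_arm", "arguments": {"translation": [[0, 0, 15], [0, 0, 40], [0, 0, 75], [0, 0, 90], [0, 0, 90]], "turn": [0, 0, 0, 0, 0]}}

```text
clock: 10.73
position: [0.5466, 0.0195, 0.0947]
ee_rot: [0.999, 0.034, -0.001, 0.002]
ft_force: [0.9, -0.7, -0.5]
grip_width: 0.749
```

>>> {"name": "jog_arm", "arguments": {"translation": [[0, -30, 20], [2, -70, 20], [5, -110, 20], [8, -150, 20], [11, -190, 20], [14, -230, 20], [17, -270, 20], [20, -310, 20], [22, -345, 20], [24, -370, 20], [24, -384, 0], [24, -384, -20]], "turn": [0, 0, 0, 0, 0, 0, 0, 0, 0, 0, 0, 0]}}

```text
clock: 11.73
position: [0.5697, -0.3699, 0.0744]
ee_rot: [1.0, 0.031, -0.001, 0.003]
ft_force: [-0.6, -0.5, -1.2]
grip_width: 0.749
```

>>> {"name": "jog_arm", "arguments": {"translation": [[0, 0, -15], [0, 0, -30], [0, 0, -45], [0, 0, -55], [0, 0, -55], [0, 0, -55]], "turn": [0, 0, 0, 0, 0, 0]}}

```text
clock: 12.23
position: [0.5698, -0.3693, 0.0192]
ee_rot: [1.0, 0.031, -0.001, 0.003]
ft_force: [1.0, 0.9, -1.1]
grip_width: 0.749
```

```bash
python3 - <<'E'
from lib import *
state(); shoot('wrist'); state()
E
```

```text
t 12.23 tcp [ 569.8 -369.3   19.2] phi 3.57 tilt 0.34 F [ 1.   0.9 -1.1] w 64.0 j [ 0.8   0.66 -0.42  1.49  0.3   1.05 -1.19]
t 12.28 tcp [ 570.2 -369.7   20. ] phi 3.57 tilt 0.37 F [-0.3  0.  -0.3] w 63.7 j [ 0.8   0.66 -0.42  1.49  0.3   1.05 -1.19]
```

>>> {"name": "jog_arm", "arguments": {"translation": [[0, 0, -8], [0, 0, -16], [0, 0, -20], [0, 0, -21], [0, 0, -21]], "turn": [0, 0, 0, 0, 0]}}

```text
clock: 12.7
position: [0.57, -0.3695, -0.0015]
ee_rot: [1.0, 0.031, -0.001, 0.003]
ft_force: [-0.6, -0.1, -0.5]
grip_width: 0.746
```

>>> {"name": "jog_arm", "arguments": {"translation": [[0, 0, 0], [0, 0, 0], [0, 0, 0], [0, 0, 0], [0, 0, 5], [0, 0, 35], [0, 0, 70], [0, 0, 100]], "turn": [0, 0, 0, 0, 0, 0, 0, 0], "grip": 85}}

```text
clock: 13.37
position: [0.5701, -0.3694, 0.1006]
ee_rot: [1.0, 0.031, -0.0, 0.003]
ft_force: [1.0, -0.3, 0.4]
grip_width: 0.994
```

>>> {"name": "jog_arm", "arguments": {"translation": [[-8, 40, 20], [-16, 80, 40], [-24, 120, 60], [-33, 160, 60], [-43, 200, 60], [-54, 240, 60], [-66, 270, 60], [-76, 300, 60], [-85, 316, 60], [-90, 325, 60], [-90, 325, 60], [-90, 325, 60]], "turn": [0, 0, 0, -1, -2, -3, -3, -3, -3, -3, -3, -3]}}

```text
clock: 14.37
position: [0.4804, -0.0454, 0.1611]
ee_rot: [1.0, 0.005, -0.0, 0.003]
ft_force: [0.4, -0.3, -1.0]
grip_width: 0.994
```

>>> {"name": "jog_arm", "arguments": {"translation": [[0, 0, 0], [0, 0, 0]], "turn": [0, 0]}}

```text
clock: 14.53
position: [0.4809, -0.0471, 0.1611]
ee_rot: [1.0, 0.004, -0.0, 0.003]
ft_force: [-1.5, 0.1, 0.6]
grip_width: 0.998
```

```bash
python3 look.py steel_block tray
```

```text
t 14.53 tcp [480.9 -47.1 161.1] phi 0.41 tilt 0.39 F [-1.5  0.1  0.6] w 85.2 j [ 0.61  0.12 -0.65  1.89  0.09  1.16 -1.63]
steel_block 0.61 [ 0.4593 -0.0359  0.0088] 0.971
tray 0.68 [0.4999 0.0044 0.0467] 0.804
```

>>> {"name": "jog_arm", "arguments": {"translation": [[-10, 5, -30], [-22, 11, -65], [-22, 11, -100], [-22, 11, -120], [-22, 11, -120], [-22, 11, -120], [-22, 11, -120]], "turn": [0, 0, 0, 0, 0, 0, 0]}}

```text
clock: 15.27
position: [0.4598, -0.0353, 0.0423]
ee_rot: [1.0, 0.004, 0.001, 0.003]
ft_force: [0.0, 0.3, 0.1]
grip_width: 0.998
```

```bash
python3 -c "
from lib import *
state()"; python3 look.py steel_block
```

```text
t 15.27 tcp [459.8 -35.3  42.3] phi 0.46 tilt 0.37 F [0.  0.3 0.1] w 85.2 j [ 0.56  0.24 -0.64  2.05  0.19  0.9  -1.74]
t 15.27 tcp [459.8 -35.3  42.3] phi 0.46 tilt 0.37 F [0.  0.3 0.1] w 85.2 j [ 0.56  0.24 -0.64  2.05  0.19  0.9  -1.74]
steel_block 0.88 [ 0.4584 -0.0358  0.0041] 0.967
```

>>> {"name": "jog_arm", "arguments": {"translation": [[-1, 0, -12], [-1, 0, -24], [-1, 0, -35], [-1, 0, -36], [-1, 0, -36]], "turn": [0, 0, 0, 0, 0]}}

```text
clock: 15.78
position: [0.4581, -0.0352, 0.0054]
ee_rot: [1.0, 0.004, 0.0, 0.003]
ft_force: [-0.3, 0.3, 1.0]
grip_width: 0.997
```

>>> {"name": "jog_arm", "arguments": {"translation": [[0, 0, 0], [0, 0, 0], [0, 0, 0], [0, 0, 0], [0, 0, 0], [0, 0, 0]], "turn": [0, 0, 0, 0, 0, 0], "grip": 55, "grip_force": 120}}

```text
clock: 16.28
position: [0.4584, -0.0353, 0.0064]
ee_rot: [1.0, 0.004, 0.0, 0.004]
ft_force: [-6.0, -1.0, 12.9]
grip_width: 0.693
```

>>> {"name": "jog_arm", "arguments": {"translation": [[0, 0, 10], [0, 0, 25], [0, 0, 45], [0, 0, 70], [0, 0, 90], [0, 0, 90]], "turn": [0, 0, 0, 0, 0, 0]}}

```text
clock: 16.78
position: [0.4603, -0.0352, 0.1001]
ee_rot: [1.0, 0.004, 0.003, 0.004]
ft_force: [1.6, -0.0, -6.3]
grip_width: 0.693
```

```bash
python3 -c "
from lib import *
state();shoot('wrist','pics/w4.png')"
```

```text
t 16.78 tcp [460.3 -35.2 100.1] phi 0.47 tilt 0.57 F [ 1.6 -0.  -6.3] w 59.2 j [ 0.6   0.15 -0.66  2.01  0.12  1.01 -1.68]
```

View pics/w4.png

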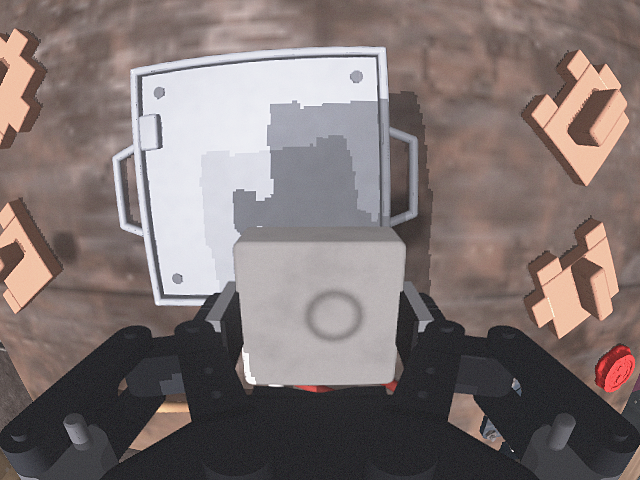

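>>> {"name": "jog_arm", "arguments": {"translation": [[0, -25, 0], [0, -60, 0], [0, -95, 0], [0, -130, 0], [0, -165, 0], [0, -200, 0], [0, -235, 0], [0, -270, 0], [0, -300, -5], [0, -325, -15], [0, -338, -30], [0, -340, -50]], "turn": [0, 0, 0, 0, 0, 0, 0, 0, 0, 0, 0, 0]}}

```text
clock: 17.83
position: [0.4577, -0.3791, 0.0459]
ee_rot: [1.0, 0.002, 0.001, 0.005]
ft_force: [0.0, 0.5, -7.1]
grip_width: 0.689
```

>>> {"name": "jog_arm", "arguments": {"translation": [[0, 0, -15], [0, 0, -30], [0, 0, -36], [0, 0, -36], [0, 0, -36]], "turn": [0, 0, 0, 0, 0]}}

```text
clock: 18.25
position: [0.4575, -0.3785, 0.0091]
ee_rot: [1.0, 0.002, 0.001, 0.004]
ft_force: [0.6, -0.3, -6.7]
grip_width: 0.69
```

```bash
python3 -c "
from lib import *
state()"
```

```text
t 18.25 tcp [ 457.5 -378.5    9.1] phi 0.23 tilt 0.47 F [ 0.6 -0.3 -6.7] w 58.9 j [ 0.92  0.51 -0.38  1.75  0.24  0.92 -1.13]
```

>>> {"name": "jog_arm", "arguments": {"translation": [[0, 0, -3], [0, 0, -5], [0, 0, -6], [0, 0, -6]], "turn": [0, 0, 0, 0]}}

```text
clock: 18.58
position: [0.4577, -0.3786, 0.0037]
ee_rot: [1.0, 0.002, 0.001, 0.004]
ft_force: [-0.9, 1.3, -4.0]
grip_width: 0.692
```

>>> {"name": "jog_arm", "arguments": {"translation": [[0, 0, 0], [0, 0, 0], [0, 0, 0], [0, 0, 0], [0, 0, 5], [0, 0, 35], [0, 0, 70], [0, 0, 105]], "turn": [0, 0, 0, 0, 0, 0, 0, 0], "grip": 85}}

```text
clock: 19.25
position: [0.4574, -0.3782, 0.11]
ee_rot: [1.0, 0.002, 0.001, 0.004]
ft_force: [0.7, -0.3, 0.7]
grip_width: 0.999
```

>>> {"name": "jog_arm", "arguments": {"translation": [[0, 40, 30], [0, 80, 60], [0, 120, 90], [0, 160, 110], [0, 200, 130], [-5, 240, 140], [-10, 280, 140], [-15, 320, 140], [-20, 350, 140], [-20, 370, 140], [-20, 380, 140], [-20, 380, 140]], "turn": [0, 0, 0, 0, 0, 0, 0, 0, 0, 0, 0, 0], "grip": 40}}

```text
clock: 20.25
position: [0.4374, 0.005, 0.2509]
ee_rot: [1.0, 0.005, 0.002, 0.004]
ft_force: [0.6, -0.5, -0.9]
grip_width: 0.472
```

>>> {"name": "jog_arm", "arguments": {"translation": [[0, 0, 0], [0, 0, 0]], "turn": [0, 0]}}

```text
clock: 20.42
position: [0.4375, 0.0042, 0.2511]
ee_rot: [1.0, 0.005, 0.002, 0.004]
ft_force: [-0.5, -0.3, 0.3]
grip_width: 0.471
```

```bash
cat > tiles.py <<'E'
from lib import *
state(); p=shoot('wrist','pics/w5.png')
for d in manip.outline_of(p,'tile_a'):
    m=d['mask']; c=np.argwhere(m).mean(0)[::-1]; x,y,_=unproject(p,c,.015)
    box=[round(float(v)) for v in d['extent']]
    n=cv2.dilate(m.astype(np.uint8),np.ones((9,9)))&(clay(p)>0)
    res=[]
    for k in 'abcd': res.append((k,)+fit([(p,m)],'tile_'+k,(x,y,0),yaws=np.arange(-np.pi,np.pi,np.pi/24)))
    res.sort(key=lambda r:-r[2]); print(round(d['confidence'],2),box,[(k,q.round(4).tolist(),round(s,3)) for k,q,s in res[:2]])
o=manip.outline_of(p,'tray')[0]; m=o['mask'].astype(np.uint8)
m=cv2.morphologyEx(m,cv2.MORPH_CLOSE,np.ones((9,9))); m=cv2.morphologyEx(m,cv2.MORPH_OPEN,np.ones((51,51)))
c=np.argwhere(m).mean(0)[::-1]; print('tray',fit([(p,m>0)],'tray',tuple(unproject(p,c,.01)[:2])+(.02,)))
s=[unproject(p,e['at'],.003)[:2] for e in manip.pinpoint(p,'slot_a')[:4]]; print('slots',np.round(s,4).tolist(),np.mean(s,0))
E
python3 tiles.py
```

```text
t 20.42 tcp [437.5   4.2 251.1] phi 0.53 tilt 0.55 F [-0.5 -0.3  0.3] w 40.2 j [ 0.66 -0.08 -0.73  1.86 -0.05  1.34 -1.62]
0.93 [486, 62, 563, 150] [('c', [0.5573, -0.2296, 0.8826], np.float64(0.956)), ('b', [0.5573, -0.2302, 2.4534], np.float64(0.891))]
0.92 [88, 158, 165, 244] [('d', [0.4421, 0.2271, 0.57], np.float64(0.957)), ('b', [0.4421, 0.2271, -0.999], np.float64(0.906))]
0.83 [497, 173, 562, 258] [('b', [0.4284, -0.2481, -0.9956], np.float64(0.942)), ('a', [0.4288, -0.248, -0.9845], np.float64(0.899))]
0.67 [85, 32, 158, 120] [('b', [0.5887, 0.2292, 0.8807], np.float64(0.896)), ('d', [0.5888, 0.229, 0.8783], np.float64(0.819))]
tray (array([0.4988731 , 0.00458779, 0.04870484]), np.float64(0.9700956470431552))
slots [[0.5318, 0.0413], [0.4613, -0.0349], [0.5416, -0.0356]] [ 0.51157684 -0.00974455]
```

View pics/w5.png

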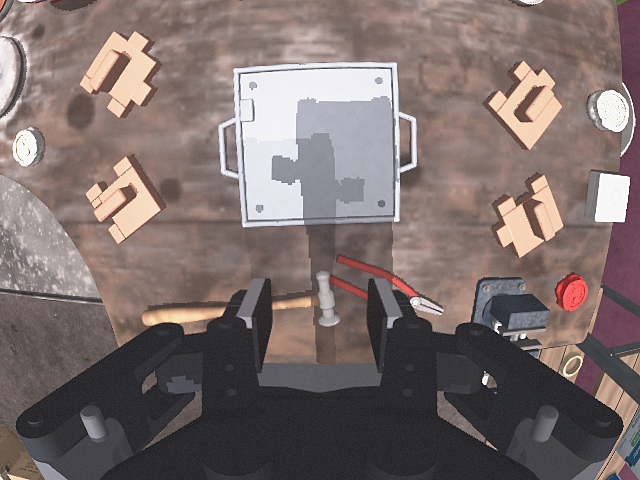

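Picture w5: the tray is empty, with its lug at (247,108). The round mould is at (28,147), large mould (608,110) and block (607,196), all standing on the bench. The four tiles are where the fits put them. Next I'll refine the tray pose from its edges.

```bash
cat > trayfit.py <<'E'
from lib import *
def tray_edges(ps,g):
    h,i=.085,.079
    def box(r,z): 
        c=np.array([(r,r),(-r,r),(-r,-r),(r,-r),(r,r)]); t=np.linspace(.04,.96,60)[:,None]
        return np.vstack([np.c_[c[k]*(1-t)+c[k+1]*t,np.full(60,z)] for k in range(4)])
    P=np.vstack([box(h,.011),box(i,.011)])
    G=[]
    for p in ps:
        f=cv2.GaussianBlur(cv2.cvtColor(p['frame'],cv2.COLOR_RGB2GRAY).astype(np.float32),(0,0),1)
        m=cv2.magnitude(cv2.Sobel(f,cv2.CV_32F,1,0),cv2.Sobel(f,cv2.CV_32F,0,1)); G.append(np.minimum(m,np.percentile(m,97)))
    def cost(v,b=0):
        c,s=np.cos(v[2]),np.sin(v[2]); W=np.c_[P[:,:2]@np.array([[c,s],[-s,c]])+v[:2],P[:,2]]; e=0
        for p,m in zip(ps,G):
            mm=cv2.GaussianBlur(m,(0,0),b) if b else m
            u=project(p,W).astype(np.float32); e-=cv2.remap(mm,u[:,0],u[:,1],cv2.INTER_LINEAR).mean()
        return e
    v=np.array(g)
    for b,d in ((2,.005),(0,.002)):
        sim=np.vstack([v,v+[d,0,0],v+[0,d,0],v+[0,0,d*6]])
        v=minimize(cost,v,args=(b,),method='Nelder-Mead',options=dict(initial_simplex=sim,xatol=1e-4,fatol=1e-3)).x
    return v,cost(v)
if __name__=='__main__':
    ps=[shoot(n) for n in ('wrist','top','side')]
    for s in (ps[:1],ps[1:2],ps[2:],ps): 
        for y0 in (.02,.05): print([p['name'] for p in s],*[np.round(a,4) for a in tray_edges(s,(.499,.004,y0))])
E
python3 trayfit.py
```

```text
['wrist'] [0.4994 0.0044 0.0469] -164.7382
['wrist'] [0.4994 0.0044 0.0465] -164.7481
['top'] [0.5042 0.0041 0.0548] -82.3242
['top'] [0.5041 0.0041 0.0551] -82.3202
['side'] [0.4976 0.0082 0.065 ] -130.7008
['side'] [0.4977 0.008  0.063 ] -130.6573
['wrist', 'top', 'side'] [0.4991 0.0043 0.0466] -365.7058
['wrist', 'top', 'side'] [0.4991 0.0043 0.0464] -365.7426
```

>>> {"name": "jog_arm", "arguments": {"translation": [[20, -30, -20], [40, -65, -40], [50, -100, -60], [60, -135, -80], [70, -165, -100], [80, -195, -110], [88, -215, -120], [88, -230, -120], [88, -234, -120], [88, -234, -120], [88, -234, -120], [88, -234, -120]], "turn": [-5, -10, -16, -22, -28, -34, -39, -39, -39, -39, -39, -39]}}

```text
clock: 21.77
position: [0.5258, -0.2279, 0.1318]
ee_rot: [0.945, -0.328, 0.0, 0.004]
ft_force: [-0.9, 0.6, -0.2]
grip_width: 0.467
```

>>> {"name": "jog_arm", "arguments": {"translation": [[0, 0, 0], [5, 0, 0], [10, 0, 0], [15, 0, 0], [20, 0, 0], [25, 0, 0], [30, 0, 0], [30, 0, 0], [30, 0, 0], [30, 0, 0], [30, 0, 0], [30, 0, 0]], "turn": [7, 14, 21, 28, 35, 42, 49, 56, 63, 70, 77, 84]}}

```text
clock: 22.77
position: [0.556, -0.2266, 0.1326]
ee_rot: [0.92, 0.392, 0.004, 0.003]
ft_force: [0.2, 0.5, -0.3]
grip_width: 0.466
```

>>> {"name": "jog_arm", "arguments": {"translation": [[0, 0, 0], [0, 0, 0], [0, 0, 0], [0, 0, 0], [0, 0, 0], [0, 0, 0], [0, 0, 0], [0, 0, 0], [0, 0, 0], [0, 0, 0], [0, 0, 0], [0, 0, 0]], "turn": [7, 14, 21, 28, 35, 42, 49, 56, 63, 70, 77, 84]}}

```text
clock: 23.77
position: [0.5563, -0.2254, 0.1336]
ee_rot: [0.417, 0.909, 0.005, 0.001]
ft_force: [0.2, -0.2, 0.1]
grip_width: 0.471
```

>>> {"name": "jog_arm", "arguments": {"translation": [[0, 0, 0], [0, 0, 0], [0, 0, 0], [0, 0, 0]], "turn": [7, 11, 11, 11]}}

```text
clock: 24.1
position: [0.5564, -0.2247, 0.1341]
ee_rot: [0.329, 0.944, 0.005, 0.001]
ft_force: [-0.1, 0.0, -0.8]
grip_width: 0.47
```

```bash
cat > tl.py <<'E'
# usage: tl.py k x y yaw  (expected) ; prints moves to grasp pose
from lib import *
import sys
k=sys.argv[1]; g=tuple(map(float,sys.argv[2:5])); z0=float(sys.argv[5]) if len(sys.argv)>5 else 0
o=state(); p=shoot('wrist'); q=R.from_quat(o['ee_rot']).as_matrix()
phi=np.degrees(np.arctan2(q[1,0],q[0,0]))
best=[]
for d in manip.outline_of(p,'tile_a'):
    m=d['mask']; c=np.argwhere(m).mean(0)[::-1]; x,y,_=unproject(p,c,.015)
    if np.hypot(x-g[0],y-g[1])>.06: continue
    v,s=fit([(p,m)],'tile_'+k,(x,y,g[2]),z0,yaws=[g[2]-.2,g[2],g[2]+.2])
    print('net',round(d['confidence'],2),v.round(4),round(s,3)); best.append((s,v,m))
s,v,m=max(best,key=lambda b:b[0])
n=cv2.dilate(m.astype(np.uint8),np.ones((7,7)))&(clay(p)>0)
v2,s2=fit([(p,n>0)],'tile_'+k,tuple(v),z0); print('clay',v2.round(4),round(s2,3))
if z0==0: 
    t=(np.degrees(v[2])+90-phi+180)%360-180
    print('move mm',((v[:2]-o['position'][:2])*1000).round(1),'turn',round(t,1),'down to z20:',round(20-o['position'][2]*1000,1))
    T=np.array([.4993,.0043]); ty=.0467; S={'a':(1,1),'b':(1,-1),'c':(-1,1),'d':(-1,-1)}[k]
    c,s_=np.cos(ty),np.sin(ty); sl=T+np.array([[c,-s_],[s_,c]])@(np.array(S)*.039); print('slot',sl.round(4),'turn to slot',np.degrees(ty-v[2]).round(1))
E
python3 tl.py c .557 -.230 .885
```

```text
t 24.1 tcp [ 556.4 -224.7  134.1] phi 141.64 tilt 0.53 F [-0.1  0.  -0.8] w 40.1 j [ 1.11  0.58 -1.08  1.61  0.52  1.27  0.85]
net 0.94 [ 0.5566 -0.2301  0.8777] 0.976
clay [ 0.5565 -0.23    0.8851] 0.877
move mm [ 0.2 -5.4] turn -1.3 down to z20: -114.1
slot [0.4585 0.0414] turn to slot -47.6
```

>>> {"name": "jog_arm", "arguments": {"translation": [[0, -3, -30], [0, -5, -60], [0, -5, -80], [0, -5, -90], [0, -5, -90]], "turn": [-1, -1, -1, -1, -1]}}

```text
clock: 24.62
position: [0.5552, -0.2295, 0.0421]
ee_rot: [0.337, 0.941, 0.005, -0.001]
ft_force: [0.8, 0.3, -0.1]
grip_width: 0.469
```

```bash
python3 -c "
from lib import *
state()"
```

```text
t 24.62 tcp [ 555.2 -229.5   42.1] phi 140.55 tilt 0.53 F [ 0.8  0.3 -0.1] w 40.1 j [ 1.07  0.68 -1.    1.68  0.62  1.13  0.78]
```

>>> {"name": "jog_arm", "arguments": {"translation": [[1, 0, -10], [1, 0, -20], [1, 0, -22], [1, 0, -22]], "turn": [0, 0, 0, 0]}}

```text
clock: 24.95
position: [0.556, -0.2295, 0.0197]
ee_rot: [0.338, 0.941, 0.005, -0.001]
ft_force: [-0.1, -0.4, 0.1]
grip_width: 0.468
```

>>> {"name": "jog_arm", "arguments": {"translation": [[0, 0, 0], [0, 0, 0], [0, 0, 0], [0, 0, 0], [0, 0, 0], [0, 0, 0]], "turn": [0, 0, 0, 0, 0, 0], "grip": 8, "grip_force": 80}}

```text
clock: 25.45
position: [0.5565, -0.2295, 0.0205]
ee_rot: [0.338, 0.941, 0.004, -0.001]
ft_force: [0.2, -0.1, 5.7]
grip_width: 0.174
```

```bash
python3 -c "
from lib import *
state()"
```

```text
t 25.45 tcp [ 556.5 -229.5   20.5] phi 140.55 tilt 0.52 F [ 0.2 -0.1  5.7] w 14.8 j [ 1.05  0.71 -0.97  1.69  0.64  1.1   0.77]
```

>>> {"name": "jog_arm", "arguments": {"translation": [[0, 0, 20], [0, 0, 50], [-3, 10, 70], [-10, 40, 70], [-20, 80, 70], [-32, 115, 70], [-46, 150, 70], [-60, 185, 70], [-74, 220, 70], [-88, 250, 70], [-98, 265, 70], [-98, 271, 70]], "turn": [0, 0, 0, -5, -11, -17, -23, -29, -35, -41, -46, -48]}}

```text
clock: 26.45
position: [0.4563, 0.0444, 0.0904]
ee_rot: [0.691, 0.722, 0.004, 0.001]
ft_force: [0.3, -0.7, -1.7]
grip_width: 0.176
```

>>> {"name": "jog_arm", "arguments": {"translation": [[0, 0, -10], [0, 0, -20], [0, 0, -30], [0, 0, -30]], "turn": [0, 0, 0, 0]}}

```text
clock: 26.78
position: [0.4549, 0.0435, 0.0578]
ee_rot: [0.691, 0.722, 0.003, -0.0]
ft_force: [0.2, 0.2, -1.6]
grip_width: 0.169
```

```bash
python3 -c "
from lib import *
state(); p=shoot('wrist','pics/w6.png'); state()"
```

```text
t 26.78 tcp [454.9  43.5  57.8] phi 92.51 tilt 0.31 F [ 0.2  0.2 -1.6] w 14.4 j [ 0.78  0.32 -1.06  2.04  0.34  0.97 -0.41]
t 26.83 tcp [455.3  43.9  58.8] phi 92.51 tilt 0.35 F [-0.3 -0.4 -2.1] w 14.6 j [ 0.78  0.32 -1.06  2.04  0.34  0.97 -0.41]
```

View pics/w6.png

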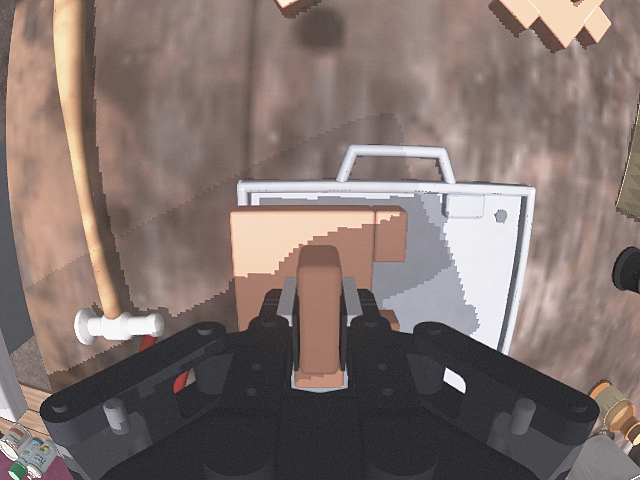

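```bash
cat > hand.py <<'E'
from lib import *
import sys
# hand.py k tilez : fit tile in hand from clay pixels in upper part of the wrist picture
k=sys.argv[1]; dz=float(sys.argv[2])
p=shoot('wrist'); o=state(); q=R.from_quat(o['ee_rot']).as_matrix(); phi=np.arctan2(q[1,0],q[0,0]); t=o['position']
im=p['frame'].copy(); z0=t[2]-dz
poly=tile_poly(k); best=None
f=cv2.GaussianBlur(cv2.cvtColor(p['frame'],cv2.COLOR_RGB2GRAY).astype(np.float32),(0,0),1)
m=cv2.magnitude(cv2.Sobel(f,cv2.CV_32F,1,0),cv2.Sobel(f,cv2.CV_32F,0,1)); m=np.minimum(m,np.percentile(m,96))
P=np.vstack([poly[i]*(1-s)+poly[(i+1)%len(poly)]*s for i in range(len(poly)) for s in np.linspace(.05,.95,15)[:,None]])
def pr(v):
    a=phi-np.pi/2+v[2]; c,s=np.cos(a),np.sin(a)
    return project(p,np.c_[P@np.array([[c,s],[-s,c]])+t[:2]+v[:2],np.full(len(P),z0+.016)])
u0=pr((0,0,0)); vis=(u0[:,1]<300)&(u0[:,0]>0)&(u0[:,1]>0)
def cost(v,b=1.5):
    u=pr(v)[vis].astype(np.float32); return -cv2.remap(cv2.GaussianBlur(m,(0,0),b),u[:,0],u[:,1],cv2.INTER_LINEAR).mean()
cs=[(cost((x,y,0)),x,y) for x in np.arange(-.006,.0061,.001) for y in np.arange(-.008,.0081,.001)]
c0,x,y=min(cs); r=minimize(cost,(x,y,0),method='Nelder-Mead',options=dict(initial_simplex=[(x,y,0),(x+.001,y,0),(x,y+.001,0),(x,y,.02)]))
print('tile minus tcp mm',(r.x[:2]*1e3).round(1),'yaw deg vs jaw',np.degrees(r.x[2]).round(2),'score',-r.fun.round(1),'at zero',-round(cost((0,0,0)),1))
v=r.x; c=t[:2]+v[:2]; yaw=phi-np.pi/2+v[2]
T=np.array([.4993,.0043]); ty=.0467; S={'a':(1,1),'b':(1,-1),'c':(-1,1),'d':(-1,-1)}[k]
cc,s_=np.cos(ty),np.sin(ty); sl=T+np.array([[cc,-s_],[s_,cc]])@(np.array(S)*.039)
print('tile',c.round(4),'to slot mm',((sl-c)*1e3).round(1),'turn',np.degrees(ty-yaw).round(2))
E
python3 hand.py c .0205; python3 trayfit.py | head -2
```

```text
t 26.88 tcp [455.9  44.1  59.6] phi 92.51 tilt 0.4 F [ 0.2  0.2 -2. ] w 14.2 j [ 0.78  0.32 -1.07  2.04  0.33  0.97 -0.41]
tile minus tcp mm [ 0.3 -0.3] yaw deg vs jaw 0.73 score 58.6 at zero 56.2
tile [0.4562 0.0437] to slot mm [ 2.3 -2.3] turn -0.56
['wrist'] [0.4972 0.0045 0.0447] -71.5757
['wrist'] [0.4972 0.0045 0.0445] -71.5578
```

>>> {"name": "jog_arm", "arguments": {"translation": [[2, -2, -5], [2, -2, -15], [2, -2, -18], [2, -2, -18]], "turn": [0, 0, 0, 0]}}

```text
clock: 27.37
position: [0.4578, 0.0422, 0.0414]
ee_rot: [0.691, 0.722, 0.003, 0.0]
ft_force: [-0.5, -0.0, -1.1]
grip_width: 0.169
```

```bash
python3 -c "
from lib import *
state()"
```

```text
t 27.37 tcp [457.8  42.2  41.4] phi 92.51 tilt 0.39 F [-0.5 -0.  -1.1] w 14.4 j [ 0.75  0.36 -1.04  2.05  0.38  0.94 -0.44]
```

Only about 0.5 mm off, so lower and release.

>>> {"name": "jog_arm", "arguments": {"translation": [[0, -0.5, -8], [0, -0.5, -14], [0, -0.5, -17], [0, -0.5, -17.5]], "turn": [0, 0, 0, 0]}}

```text
clock: 27.7
position: [0.4575, 0.0417, 0.0234]
ee_rot: [0.691, 0.722, 0.003, 0.0]
ft_force: [0.2, 0.1, -1.3]
grip_width: 0.173
```

>>> {"name": "jog_arm", "arguments": {"translation": [[0, 0, 0], [0, 0, 0], [0, 0, 0]], "turn": [0, 0, 0], "grip": 40}}

```text
clock: 27.95
position: [0.4576, 0.0418, 0.0235]
ee_rot: [0.691, 0.722, 0.003, 0.0]
ft_force: [0.3, 0.6, -0.4]
grip_width: 0.466
```

>>> {"name": "jog_arm", "arguments": {"translation": [[0, 0, 20], [0, 0, 55], [0, 0, 90], [-20, 30, 110], [-20, 70, 120], [-20, 110, 120], [-20, 150, 120], [-20, 175, 120], [-20, 185, 120], [-20, 185, 120]], "turn": [0, 0, 0, 5, 11, 17, 23, 28, 30, 30]}}

```text
clock: 28.78
position: [0.4368, 0.2301, 0.1438]
ee_rot: [0.478, 0.878, 0.004, -0.001]
ft_force: [-0.4, 0.0, -0.1]
grip_width: 0.468
```

>>> {"name": "jog_arm", "arguments": {"translation": [[0, 0, 0], [0, 0, 0], [0, 0, 0]], "turn": [0, 0, 0]}}

```text
clock: 29.03
position: [0.4371, 0.2289, 0.1438]
ee_rot: [0.479, 0.878, 0.004, -0.001]
ft_force: [0.1, -0.2, -0.2]
grip_width: 0.469
```

```bash
python3 tl.py d .442 .2271 .572; python3 tl.py c .4585 .0414 .0467 .003
```

```text
t 29.03 tcp [437.1 228.9 143.8] phi 122.75 tilt 0.45 F [ 0.1 -0.2 -0.2] w 40.0 j [ 0.53  0.35 -1.26  1.87  0.35  1.18 -0.27]
net 0.88 [0.4416 0.2279 0.572 ] 0.966
clay [0.4416 0.2279 0.5731] 0.663
move mm [ 4.5 -1. ] turn 0.0 down to z20: -123.8
slot [ 0.4622 -0.0365] turn to slot -30.1
t 29.13 tcp [437.2 228.9 143.8] phi 122.75 tilt 0.45 F [-0.3  0.2 -0.8] w 39.8 j [ 0.53  0.35 -1.26  1.87  0.36  1.18 -0.27]
net 0.8 [0.4565 0.0375 0.1688] 0.074
clay [0.457  0.0352 0.2399] 0.068
```

>>> {"name": "jog_arm", "arguments": {"translation": [[4, -1, -30], [4, -1, -65], [4, -1, -90], [4, -1, -100], [4, -1, -100], [4, -1, -100]], "turn": [0, 0, 0, 0, 0, 0]}}

```text
clock: 29.73
position: [0.4413, 0.2286, 0.0446]
ee_rot: [0.479, 0.878, 0.004, -0.001]
ft_force: [0.0, 0.6, 0.6]
grip_width: 0.473
```

```bash
python3 -c "
from lib import *
state()"
```

```text
t 29.73 tcp [441.3 228.6  44.6] phi 122.79 tilt 0.5 F [0.  0.6 0.6] w 40.4 j [ 0.39  0.49 -1.12  1.95  0.52  1.01 -0.39]
```

>>> {"name": "jog_arm", "arguments": {"translation": [[0, -0.5, -12], [0, -0.5, -23], [0, -0.5, -24.5], [0, -0.5, -24.5]], "turn": [0, 0, 0, 0]}}

```text
clock: 30.07
position: [0.4411, 0.2278, 0.0197]
ee_rot: [0.479, 0.878, 0.004, -0.001]
ft_force: [-1.7, -1.1, -0.0]
grip_width: 0.467
```

>>> {"name": "jog_arm", "arguments": {"translation": [[0, 0, 0], [0, 0, 0], [0, 0, 0], [0, 0, 0], [0, 0, 0], [0, 0, 0]], "turn": [0, 0, 0, 0, 0, 0], "grip": 8, "grip_force": 80}}

```text
clock: 30.57
position: [0.4413, 0.228, 0.0203]
ee_rot: [0.479, 0.878, 0.004, -0.001]
ft_force: [-1.5, -1.0, 6.1]
grip_width: 0.17
```

>>> {"name": "jog_arm", "arguments": {"translation": [[0, 0, 20], [0, 0, 50], [2, -10, 75], [5, -45, 75], [8, -85, 75], [11, -120, 75], [14, -155, 75], [17, -190, 75], [19, -220, 75], [20, -245, 75], [20, -260, 75], [20, -265, 75]], "turn": [0, 0, 0, -4, -8, -12, -16, -20, -24, -28, -30, -30]}}

```text
clock: 31.57
position: [0.4611, -0.0394, 0.0951]
ee_rot: [0.691, 0.723, 0.004, 0.0]
ft_force: [-0.1, -0.4, -1.5]
grip_width: 0.168
```

>>> {"name": "jog_arm", "arguments": {"translation": [[0, 0, -10], [0, 0, -25], [0, 0, -35], [0, 0, -35], [0, 0, -35]], "turn": [0, 0, 0, 0, 0]}}

```text
clock: 31.98
position: [0.4606, -0.0378, 0.0596]
ee_rot: [0.69, 0.724, 0.004, -0.001]
ft_force: [0.6, 0.7, -1.7]
grip_width: 0.169
```

```bash
python3 hand.py d .0205
```

```text
t 32.03 tcp [461.1 -38.1  60.2] phi 92.68 tilt 0.46 F [ 0.6  0.1 -1.1] w 14.7 j [ 0.95  0.33 -1.06  2.02  0.34  0.97 -0.23]
tile minus tcp mm [-0.2 -0.1] yaw deg vs jaw 0.32 score 81.4 at zero 79.3
tile [ 0.461  -0.0383] to slot mm [1.2 1.8] turn -0.32
```

>>> {"name": "jog_arm", "arguments": {"translation": [[1, 1.5, -5], [1, 1.5, -15], [1, 1.5, -18], [1, 1.5, -18]], "turn": [0, 0, 0, 0]}}

```text
clock: 32.37
position: [0.4615, -0.0364, 0.0412]
ee_rot: [0.69, 0.724, 0.004, -0.001]
ft_force: [-0.5, 0.5, -1.2]
grip_width: 0.172
```

```bash
python3 -c "
from lib import *
state()"
```

```text
t 32.37 tcp [461.5 -36.4  41.2] phi 92.7 tilt 0.43 F [-0.5  0.5 -1.2] w 14.7 j [ 0.92  0.36 -1.03  2.04  0.38  0.94 -0.27]
```

>>> {"name": "jog_arm", "arguments": {"translation": [[0.5, 0, -8], [0.5, 0, -14], [0.5, 0, -17], [0.5, 0, -17.5]], "turn": [0, 0, 0, 0]}}

```text
clock: 32.7
position: [0.4617, -0.0364, 0.0231]
ee_rot: [0.69, 0.724, 0.004, -0.001]
ft_force: [-0.3, -0.5, -2.4]
grip_width: 0.172
```

>>> {"name": "jog_arm", "arguments": {"translation": [[0, 0, 0], [0, 0, 0], [0, 0, 0]], "turn": [0, 0, 0], "grip": 40}}

```text
clock: 32.95
position: [0.4619, -0.0364, 0.0233]
ee_rot: [0.69, 0.724, 0.004, -0.001]
ft_force: [-0.4, -0.3, -0.0]
grip_width: 0.472
```

>>> {"name": "jog_arm", "arguments": {"translation": [[0, 0, 20], [0, 0, 55], [0, -20, 90], [-5, -55, 110], [-10, -90, 120], [-15, -125, 120], [-20, -155, 120], [-25, -180, 120], [-30, -200, 120], [-34, -212, 120], [-34, -212, 120], [-34, -212, 120]], "turn": [0, 0, -6, -13, -20, -27, -34, -41, -48, -55, -60, -60]}}

```text
clock: 33.95
position: [0.4277, -0.2492, 0.1434]
ee_rot: [0.96, 0.279, 0.004, 0.001]
ft_force: [-0.1, 0.4, -0.2]
grip_width: 0.466
```

>>> {"name": "jog_arm", "arguments": {"translation": [[0, 0, 0], [0, 0, 0], [0, 0, 0]], "turn": [0, 0, 0]}}

```text
clock: 34.2
position: [0.4279, -0.2487, 0.1435]
ee_rot: [0.96, 0.28, 0.004, 0.001]
ft_force: [0.1, -0.3, -0.1]
grip_width: 0.47
```

```bash
python3 tl.py b .4284 -.2485 -.995; python3 -c "
from lib import *
shoot('wrist','pics/w7.png')"
```

```text
t 34.2 tcp [ 427.9 -248.7  143.5] phi 32.54 tilt 0.45 F [ 0.1 -0.3 -0.1] w 40.1 j [ 1.22  0.2  -0.85  1.88  0.17  1.13 -0.69]
net 0.61 [ 0.4279 -0.2484 -0.9917] 0.966
clay [ 0.4279 -0.2484 -0.9916] 0.94
move mm [0.  0.4] turn 0.6 down to z20: -123.5
slot [ 0.5401 -0.0328] turn to slot 59.5
```

View pics/w7.png

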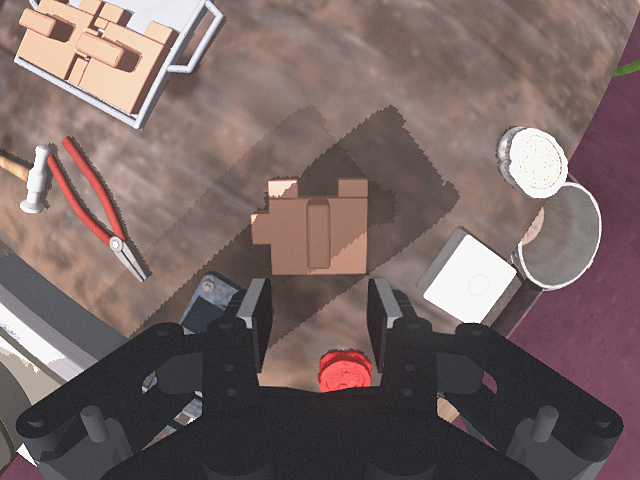

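>>> {"name": "jog_arm", "arguments": {"translation": [[0, 0, -30], [0, 0, -65], [0, 0, -90], [0, 0, -100], [0, 0, -100], [0, 0, -100]], "turn": [0.5, 0.5, 0.5, 0.5, 0.5, 0.5]}}

```text
clock: 34.85
position: [0.4283, -0.2487, 0.0442]
ee_rot: [0.959, 0.284, 0.004, 0.001]
ft_force: [0.7, 0.4, 0.8]
grip_width: 0.467
```

```bash
python3 -c "
from lib import *
state()"
```

```text
t 34.85 tcp [ 428.3 -248.7   44.2] phi 33.0 tilt 0.47 F [0.7 0.4 0.8] w 39.9 j [ 1.15  0.35 -0.8   1.97  0.31  0.94 -0.8 ]
```

>>> {"name": "jog_arm", "arguments": {"translation": [[0, 0, -12], [0, 0, -23], [0, 0, -24], [0, 0, -24]], "turn": [0, 0, 0, 0]}}

```text
clock: 35.18
position: [0.428, -0.2485, 0.0198]
ee_rot: [0.959, 0.284, 0.004, 0.001]
ft_force: [-0.3, -0.1, -0.2]
grip_width: 0.472
```

>>> {"name": "jog_arm", "arguments": {"translation": [[0, 0, 0], [0, 0, 0], [0, 0, 0], [0, 0, 0], [0, 0, 0], [0, 0, 0]], "turn": [0, 0, 0, 0, 0, 0], "grip": 8, "grip_force": 80}}

```text
clock: 35.68
position: [0.4284, -0.2488, 0.0203]
ee_rot: [0.959, 0.284, 0.004, 0.001]
ft_force: [-1.2, 0.8, 6.6]
grip_width: 0.169
```

>>> {"name": "jog_arm", "arguments": {"translation": [[0, 0, 20], [0, 0, 50], [8, 8, 75], [20, 35, 75], [33, 65, 75], [46, 95, 75], [59, 125, 75], [72, 150, 75], [85, 175, 75], [98, 195, 75], [108, 210, 75], [112, 216, 75]], "turn": [0, 0, 4, 11, 18, 25, 32, 39, 46, 52, 57, 60]}}

```text
clock: 36.68
position: [0.5412, -0.0298, 0.0954]
ee_rot: [0.685, 0.728, 0.005, -0.001]
ft_force: [-1.3, -0.9, -1.6]
grip_width: 0.169
```

>>> {"name": "jog_arm", "arguments": {"translation": [[0, 0, -10], [0, 0, -25], [0, 0, -35], [0, 0, -35], [0, 0, -35]], "turn": [0, 0, 0, 0, 0]}}

```text
clock: 37.1
position: [0.5402, -0.0306, 0.0593]
ee_rot: [0.686, 0.727, 0.004, -0.002]
ft_force: [-0.1, 0.4, -1.2]
grip_width: 0.169
```

```bash
python3 hand.py b .0205
```

```text
t 37.15 tcp [540.8 -30.4  60.1] phi 93.37 tilt 0.54 F [ 0.3  0.1 -1.5] w 14.2 j [ 0.82  0.53 -1.02  1.83  0.5   1.07 -0.34]
tile minus tcp mm [-0.1 -0.7] yaw deg vs jaw -0.02 score 100.0 at zero 89.7
tile [ 0.5408 -0.0311] to slot mm [-0.7 -1.7] turn -0.68
```

>>> {"name": "jog_arm", "arguments": {"translation": [[-0.5, -2, -5], [-0.5, -2, -15], [-0.5, -2, -18], [-0.5, -2, -18]], "turn": [-0.6, -0.6, -0.6, -0.6]}}

```text
clock: 37.48
position: [0.5396, -0.0326, 0.0409]
ee_rot: [0.69, 0.724, 0.004, -0.002]
ft_force: [-0.1, 0.0, -2.1]
grip_width: 0.167
```

```bash
python3 -c "
from lib import *
state()"
```

```text
t 37.48 tcp [539.6 -32.6  40.9] phi 92.75 tilt 0.51 F [-0.1  0.  -2.1] w 14.2 j [ 0.8   0.55 -1.    1.84  0.53  1.04 -0.36]
```

>>> {"name": "jog_arm", "arguments": {"translation": [[0.5, 0.5, -8], [0.5, 0.5, -14], [0.5, 0.5, -17], [0.5, 0.5, -17.5]], "turn": [0, 0, 0, 0]}}

```text
clock: 37.82
position: [0.5399, -0.032, 0.0233]
ee_rot: [0.69, 0.724, 0.003, -0.002]
ft_force: [-5.7, -1.4, 11.1]
grip_width: 0.164
```

>>> {"name": "jog_arm", "arguments": {"translation": [[0, 0, 0], [0, 0, 0], [0, 0, 0]], "turn": [0, 0, 0], "grip": 40}}

```text
clock: 38.07
position: [0.54, -0.0319, 0.0233]
ee_rot: [0.69, 0.724, 0.004, -0.002]
ft_force: [0.4, 0.3, 0.0]
grip_width: 0.469
```

>>> {"name": "jog_arm", "arguments": {"translation": [[0, 0, 20], [0, 0, 55], [2, 20, 90], [6, 55, 110], [12, 90, 120], [18, 125, 120], [24, 160, 120], [30, 195, 120], [38, 225, 120], [44, 250, 120], [47, 261, 120], [47, 261, 120]], "turn": [0, 0, 4, 9, 15, 21, 27, 33, 39, 45, 48, 48]}}

```text
clock: 39.07
position: [0.5863, 0.2328, 0.1432]
ee_rot: [0.332, 0.943, 0.003, -0.004]
ft_force: [0.0, 0.3, -0.1]
grip_width: 0.474
```

>>> {"name": "jog_arm", "arguments": {"translation": [[0, 0, 0], [0, 0, 0], [0, 0, 0]], "turn": [0, 0, 0]}}

```text
clock: 39.32
position: [0.5865, 0.2316, 0.1431]
ee_rot: [0.334, 0.943, 0.003, -0.004]
ft_force: [-0.1, -0.3, 0.8]
grip_width: 0.47
```

```bash
python3 tl.py a .588 .2295 .884
```

```text
t 39.32 tcp [586.5 231.6 143.1] phi 141.02 tilt 0.58 F [-0.1 -0.3  0.8] w 40.1 j [ 0.35  0.7  -1.16  1.51  0.64  1.36  0.03]
net 0.75 [0.5875 0.23   0.8903] 0.955
clay [0.5875 0.23   0.8903] 0.952
move mm [ 1.1 -1.5] turn -0.0 down to z20: -123.1
slot [0.5364 0.0451] turn to slot -48.3
```

>>> {"name": "jog_arm", "arguments": {"translation": [[1, -1.5, -30], [1, -1.5, -65], [1, -1.5, -90], [1, -1.5, -98], [1, -1.5, -98], [1, -1.5, -98]], "turn": [0, 0, 0, 0, 0, 0]}}

```text
clock: 39.92
position: [0.588, 0.2301, 0.0464]
ee_rot: [0.334, 0.943, 0.003, -0.004]
ft_force: [-0.1, 0.2, 0.8]
grip_width: 0.471
```

```bash
python3 -c "
from lib import *
state()"
```

```text
t 39.92 tcp [588.  230.1  46.4] phi 141.0 tilt 0.58 F [-0.1  0.2  0.8] w 40.2 j [ 0.32  0.79 -1.08  1.59  0.73  1.22 -0.02]
```

>>> {"name": "jog_arm", "arguments": {"translation": [[0, 0, -12], [0, 0, -24], [0, 0, -26], [0, 0, -26]], "turn": [0, 0, 0, 0]}}

```text
clock: 40.25
position: [0.5876, 0.2297, 0.0195]
ee_rot: [0.334, 0.943, 0.003, -0.004]
ft_force: [0.3, 0.8, 0.4]
grip_width: 0.468
```

>>> {"name": "jog_arm", "arguments": {"translation": [[0, 0, 0], [0, 0, 0], [0, 0, 0], [0, 0, 0], [0, 0, 0], [0, 0, 0]], "turn": [0, 0, 0, 0, 0, 0], "grip": 8, "grip_force": 80}}

```text
clock: 40.75
position: [0.5878, 0.23, 0.02]
ee_rot: [0.334, 0.943, 0.003, -0.004]
ft_force: [1.3, 1.0, 4.2]
grip_width: 0.171
```

>>> {"name": "jog_arm", "arguments": {"translation": [[0, 0, 20], [0, 0, 50], [-3, -8, 75], [-9, -30, 75], [-15, -52, 75], [-21, -74, 75], [-27, -96, 75], [-33, -118, 75], [-39, -140, 75], [-45, -162, 75], [-50, -180, 75], [-51.5, -185, 75]], "turn": [0, 0, -3, -8, -13, -18, -23, -28, -34, -40, -45, -48]}}

```text
clock: 41.75
position: [0.5355, 0.041, 0.0943]
ee_rot: [0.692, 0.722, 0.003, -0.002]
ft_force: [1.0, 0.6, -2.3]
grip_width: 0.168
```

>>> {"name": "jog_arm", "arguments": {"translation": [[0, 0, -10], [0, 0, -25], [0, 0, -35], [0, 0, -35], [0, 0, -35]], "turn": [0, 0, 0, 0, 0]}}

```text
clock: 42.17
position: [0.5351, 0.0425, 0.0579]
ee_rot: [0.69, 0.724, 0.003, -0.003]
ft_force: [-0.6, 0.2, -1.2]
grip_width: 0.168
```

```bash
python3 hand.py a .0205
```

```text
t 42.22 tcp [534.9  42.3  58. ] phi 92.68 tilt 0.49 F [ 0.2  0.2 -2.4] w 14.3 j [ 0.69  0.53 -1.03  1.84  0.51  1.07 -0.49]
tile minus tcp mm [ 1.1 -2.5] yaw deg vs jaw 0.05 score 92.8 at zero 65.6
tile [0.5359 0.0398] to slot mm [0.5 5.3] turn -0.06
```

```bash
cat >> hand.py <<'E'
im=p['frame'][:,:,::-1].copy()
for vv,col in (((0,0,0),(255,0,0)),(r.x,(0,255,0))):
    for a,b in pr(vv)[vis]: cv2.circle(im,(int(round(a)),int(round(b))),0,col,-1)
cv2.imwrite('pics/hand.png',cv2.resize(im[130:330,180:460],None,fx=2.8,fy=2.8,interpolation=cv2.INTER_NEAREST))
E
python3 hand.py a .0205
```

```text
t 42.27 tcp [534.8  42.   58.2] phi 92.64 tilt 0.48 F [ 0.1  0.9 -1.3] w 14.4 j [ 0.69  0.53 -1.03  1.84  0.51  1.07 -0.49]
tile minus tcp mm [ 0.9 -2.4] yaw deg vs jaw 0.09 score 93.1 at zero 68.1
tile [0.5357 0.0396] to slot mm [0.7 5.5] turn -0.06
```

View pics/hand.png

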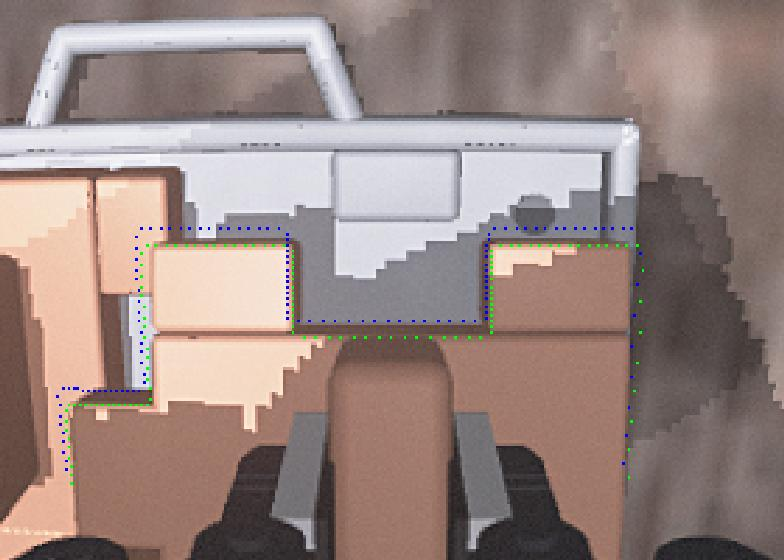

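```bash
for d in .0235 .0255 .0275 .0295; do echo $d; python3 hand.py a $d | grep -v "^t "; done
```

```text
.0235
tile minus tcp mm [ 0.4 -3.2] yaw deg vs jaw 0.36 score 96.7 at zero 68.2
tile [0.5353 0.0385] to slot mm [1.1 6.5] turn -0.29
.0255
tile minus tcp mm [ 0.1 -3.8] yaw deg vs jaw 0.18 score 93.7 at zero 64.5
tile [0.5351 0.0377] to slot mm [1.3 7.4] turn -0.09
.0275
tile minus tcp mm [ 0.1 -4.2] yaw deg vs jaw 0.53 score 89.0 at zero 62.2
tile [0.5352 0.0371] to slot mm [1.3 8. ] turn -0.41
.0295
tile minus tcp mm [ 0.1 -4.7] yaw deg vs jaw 0.54 score 84.5 at zero 61.7
tile [0.5353 0.0365] to slot mm [1.2 8.6] turn -0.4
```

>>> {"name": "jog_arm", "arguments": {"translation": [[1, 4, -3], [1, 6.5, -8], [1, 6.5, -8], [1, 6.5, -8]], "turn": [0, 0, 0, 0]}}

```text
clock: 42.8
position: [0.5369, 0.0485, 0.0514]
ee_rot: [0.691, 0.723, 0.004, -0.002]
ft_force: [0.4, 0.6, 2.9]
grip_width: 0.164
```

```bash
for d in .0205 .0225 .0245 .0265; do echo $d; python3 hand.py a $d | grep -v "^t "; done; python3 - <<'E'
from lib import *
p=shoot('side'); cv2.imwrite('pics/s2.png',cv2.resize(p['frame'][200:300,240:400,::-1],None,fx=5,fy=5,interpolation=cv2.INTER_CUBIC)); o=state()
t=o['position']; yaw=.0467
c,s=np.cos(yaw),np.sin(yaw)
for dz,dy in ((.0205,-.0005),(.024,-.0033)):
    pts=np.array([[-.037,.037,.016],[-.037,.037,0],[.037,.037,.016],[.037,.037,0],[0,.023,.045]])
    w=np.c_[pts[:,:2]@np.array([[c,s],[-s,c]])+t[:2]+[0,dy],pts[:,2]+t[2]-dz]; print(dz,((project(p,w)-[240,200])*5).round().tolist())
E
```

```text
.0205
tile minus tcp mm [ 1.  -5.4] yaw deg vs jaw 0.18 score 85.6 at zero 57.5
tile [0.5379 0.0431] to slot mm [-1.5  2. ] turn -0.08
.0225
tile minus tcp mm [ 0.7 -6.1] yaw deg vs jaw -0.07 score 89.1 at zero 61.9
tile [0.5376 0.0424] to slot mm [-1.1  2.7] turn 0.17
.0245
tile minus tcp mm [ 0.4 -6.2] yaw deg vs jaw -0.18 score 89.9 at zero 65.2
tile [0.5373 0.0422] to slot mm [-0.8  2.9] turn 0.28
.0265
tile minus tcp mm [ 0.1 -6.8] yaw deg vs jaw -0.49 score 89.0 at zero 63.9
tile [0.5369 0.0416] to slot mm [-0.4  3.5] turn 0.6
t 43.05 tcp [536.8  48.4  51.4] phi 92.57 tilt 0.5 F [1.7 3.8 3.6] w 14.7 j [ 0.67  0.54 -1.02  1.84  0.52  1.06 -0.51]
0.0205 [[454.0, 361.0], [454.0, 394.0], [253.0, 368.0], [255.0, 401.0], [351.0, 279.0]]
0.024 [[454.0, 363.0], [453.0, 396.0], [254.0, 370.0], [256.0, 403.0], [351.0, 282.0]]
```

View pics/s2.png

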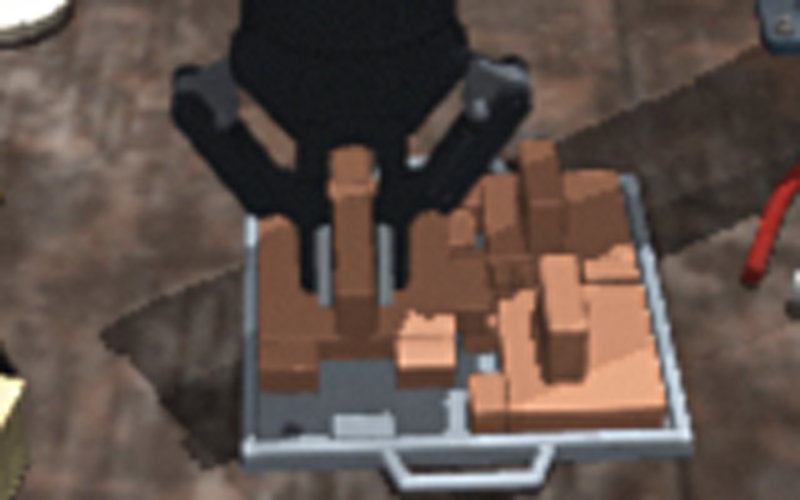

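View pics/hand.png

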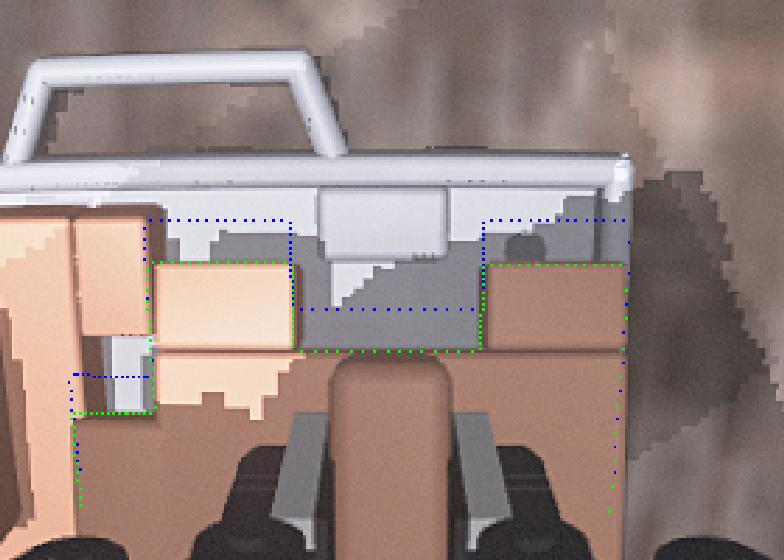

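The side view shows that tile_a is pitched in the grip, with its +y end down. Its tab probably caught tile_b's rib on the way down. I'll set it down on the free bench, let it flatten, and regrasp.

>>> {"name": "jog_arm", "arguments": {"translation": [[0, 5, 20], [0, 8, 50], [0, 35, 60], [0, 70, 60], [0, 105, 60], [0, 135, 60], [0, 155, 60], [0, 165, 50], [0, 168, 30], [0, 168, 5], [0, 168, -8], [0, 168, -10]], "turn": [0, 0, 0, 0, 0, 0, 0, 0, 0, 0, 0, 0]}}

```text
clock: 44.05
position: [0.5349, 0.2149, 0.0382]
ee_rot: [0.691, 0.723, 0.001, -0.003]
ft_force: [-0.1, -0.6, -1.2]
grip_width: 0.172
```

```bash
python3 - <<'E'
from lib import *
state(); p=shoot('side'); cv2.imwrite('pics/s3.png',cv2.resize(p['frame'][210:400,240:420,::-1],None,fx=3,fy=3,interpolation=cv2.INTER_CUBIC))
E
```

```text
t 44.05 tcp [534.9 214.9  38.2] phi 92.55 tilt 0.4 F [-0.1 -0.6 -1.2] w 14.7 j [ 0.31  0.63 -0.99  1.75  0.58  1.09 -0.83]
```

View pics/s3.png

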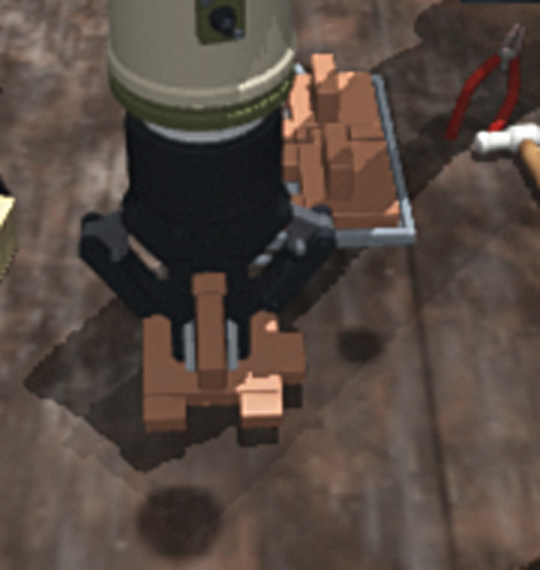

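>>> {"name": "jog_arm", "arguments": {"translation": [[0, 0, -5], [0, 0, -9], [0, 0, -12], [0, 0, -14], [0, 0, -16], [0, 0, -16]], "turn": [0, 0, 0, 0, 0, 0], "grip_force": 25}}

```text
clock: 44.6
position: [0.5363, 0.2151, 0.0267]
ee_rot: [0.692, 0.722, 0.002, -0.002]
ft_force: [-11.0, -10.4, 32.0]
grip_width: 0.17
```

>>> {"name": "jog_arm", "arguments": {"translation": [[0, 0, 0], [0, 0, 0], [0, 0, 0], [0, 0, 0], [0, 0, 30], [0, 0, 65], [0, 0, 95], [0, 0, 110], [0, 0, 110], [0, 0, 110]], "turn": [0, 0, 0, 0, 0, 0, 0, 0, 0, 0], "grip": 40}}

```text
clock: 45.43
position: [0.5365, 0.2149, 0.1367]
ee_rot: [0.692, 0.722, 0.002, -0.001]
ft_force: [1.0, 0.3, -0.2]
grip_width: 0.472
```

```bash
python3 tl.py a .535 .213 .0467
cat > laid.py <<'E'
from lib import *
import sys
# check tiles in tray: per-camera edge fit of each tile outline top near its slot
T=np.array([.4993,.0043]); ty=.0467; cc,s_=np.cos(ty),np.sin(ty)
for n in sys.argv[2:]:
    p=shoot(n); f=cv2.GaussianBlur(cv2.cvtColor(p['frame'],cv2.COLOR_RGB2GRAY).astype(np.float32),(0,0),1)
    m=cv2.magnitude(cv2.Sobel(f,cv2.CV_32F,1,0),cv2.Sobel(f,cv2.CV_32F,0,1)); m=cv2.GaussianBlur(np.minimum(m,np.percentile(m,96)),(0,0),1)
    for k in sys.argv[1]:
        S={'a':(1,1),'b':(1,-1),'c':(-1,1),'d':(-1,-1)}[k]; sl=T+np.array([[cc,-s_],[s_,cc]])@(np.array(S)*.039)
        q=tile_poly(k); rb=rect(.016,.046)
        dens=lambda w,z:np.vstack([np.r_[w[i]*(1-s)+w[(i+1)%len(w)]*s,z] for i in range(len(w)) for s in np.linspace(.05,.95,12)])
        P=np.vstack([dens(q,.019),dens(rb,.048)])
        def cost(v):
            a=ty+v[2]; c,s=np.cos(a),np.sin(a)
            u=project(p,np.c_[P[:,:2]@np.array([[c,s],[-s,c]])+sl+v[:2],P[:,2]]).astype(np.float32)
            return -cv2.remap(m,u[:,0],u[:,1],cv2.INTER_LINEAR).mean()
        _,x,y=min((cost((x,y,0)),x,y) for x in np.arange(-.008,.0081,.001) for y in np.arange(-.008,.0081,.001))
        r=minimize(cost,(x,y,0),method='Nelder-Mead',options=dict(initial_simplex=[(x,y,0),(x+.001,y,0),(x,y+.001,0),(x,y,.02)]))
        print(n,k,'off slot mm',(r.x[:2]*1e3).round(1),'yaw',r.x[2].round(3),'score',-round(r.fun,1),'at slot',-round(cost((0,0,0)),1))
E
python3 laid.py bcd top side; python3 - <<'E'
from lib import *
o=state(); p=shoot('top','pics/t3.png')
for l in ('steel_block','large_mould','round_mould'): print(l,[(round(d['confidence'],2),unproject(p,d['at'],0).round(3)) for d in manip.pinpoint(p,l)])
E
```

```text
t 45.43 tcp [536.5 214.9 136.7] phi 92.48 tilt 0.28 F [ 1.   0.3 -0.2] w 40.3 j [ 0.38  0.52 -1.07  1.67  0.48  1.24 -0.76]
net 0.84 [0.5371 0.2059 0.0542] 0.951
clay [0.5373 0.2061 0.0457] 0.964
move mm [ 0.6 -9. ] turn 0.6 down to z20: -116.7
slot [0.5364 0.0451] turn to slot -0.4
top b off slot mm [ 4.2 -4.9] yaw 0.005 score 84.2 at slot 73.6
top c off slot mm [ 1.5 -5.4] yaw -0.047 score 49.5 at slot 44.4
top d off slot mm [-0.  -9.7] yaw 0.025 score 77.1 at slot 74.7
side b off slot mm [-8.  -9.8] yaw -0.149 score 84.1 at slot 70.1
side c off slot mm [-8.7  0.4] yaw -0.008 score 58.7 at slot 57.3
side d off slot mm [-7.5  2.2] yaw 0.053 score 88.5 at slot 82.5
t 45.63 tcp [535.7 214.6 135.2] phi 92.5 tilt 0.27 F [-0.9  0.3  0.1] w 40.5 j [ 0.38  0.52 -1.07  1.67  0.48  1.24 -0.76]
steel_block [(0.82, array([ 0.456, -0.379,  0.   ]))]
large_mould [(0.67, array([ 0.574, -0.368,  0.   ]))]
round_mould [(0.59, array([ 0.323, -0.345,  0.   ])), (0.34, array([0.535, 0.038, 0.   ]))]
```

>>> {"name": "jog_arm", "arguments": {"translation": [[1, -9, -25], [1, -9, -55], [1, -9, -80], [1, -9, -92], [1, -9, -92], [1, -9, -92]], "turn": [0.3, 0.3, 0.3, 0.3, 0.3, 0.3]}}

```text
clock: 46.33
position: [0.537, 0.2065, 0.0445]
ee_rot: [0.689, 0.724, 0.001, -0.002]
ft_force: [0.4, 0.4, 1.1]
grip_width: 0.471
```

```bash
python3 -c "
from lib import *
state()"
```

```text
t 46.33 tcp [537.  206.5  44.5] phi 92.83 tilt 0.31 F [0.4 0.4 1.1] w 40.2 j [ 0.34  0.62 -1.    1.75  0.58  1.09 -0.8 ]
```

>>> {"name": "jog_arm", "arguments": {"translation": [[0, 0, 35], [0, -20, 75], [0, -60, 110], [-3, -100, 130], [-6, -140, 140], [-9, -180, 140], [-12, -220, 140], [-15, -250, 140], [-17, -275, 140], [-17, -285, 140], [-17, -285, 140], [-17, -285, 140]], "turn": [0, 0, 0, 0, 0, 0, 0, 0, 0, 0, 0, 0]}}

```text
clock: 47.33
position: [0.5205, -0.0774, 0.1857]
ee_rot: [0.689, 0.725, 0.002, -0.002]
ft_force: [-0.6, 0.7, -0.2]
grip_width: 0.467
```

```bash
python3 - <<'E'
from lib import *
state(); p=shoot('wrist'); cv2.imwrite('pics/w8.png',cv2.resize(p['frame'][60:310,160:480,::-1],None,fx=2.5,fy=2.4,interpolation=cv2.INTER_CUBIC))
E
python3 laid.py bcd wrist; python3 trayfit.py | head -1
```

```text
t 47.33 tcp [520.5 -77.4 185.7] phi 92.86 tilt 0.3 F [-0.6  0.7 -0.2] w 39.8 j [ 1.04  0.34 -1.14  1.74  0.32  1.27 -0.13]
wrist b off slot mm [ 0.5 -1.8] yaw 0.011 score 109.4 at slot 97.2
wrist c off slot mm [ 2.1 -2.3] yaw -0.004 score 82.7 at slot 72.4
wrist d off slot mm [2.2 1.2] yaw -0.071 score 132.0 at slot 95.4
['wrist'] [0.4993 0.004  0.045 ] -150.1969
```

View pics/w8.png

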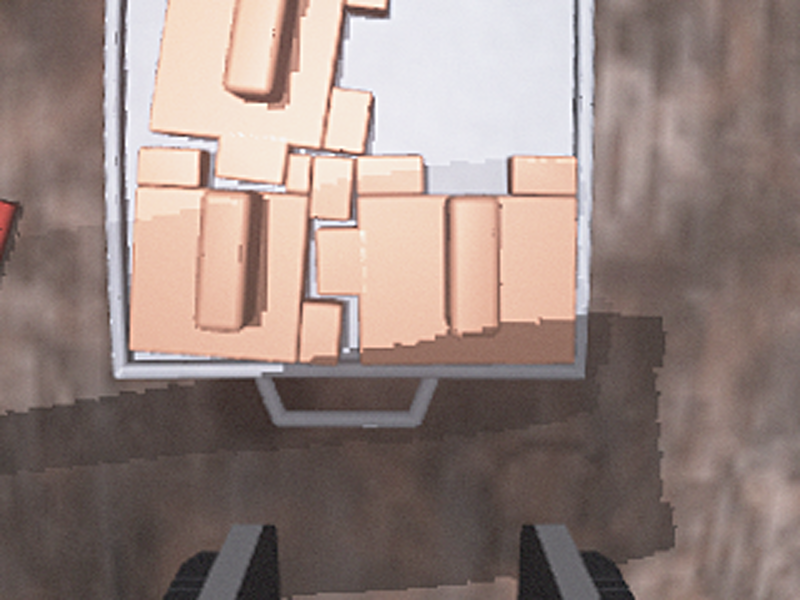

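>>> {"name": "jog_arm", "arguments": {"translation": [[-10, 8, 30], [-20, 16, 60], [-20, 16, 70], [-20, 16, 70], [-20, 16, 70]], "turn": [0, 0, 0, 0, 0]}}

```text
clock: 48.0
position: [0.5004, -0.0606, 0.2548]
ee_rot: [0.688, 0.725, 0.001, -0.002]
ft_force: [0.4, -0.9, -0.8]
grip_width: 0.47
```

```bash
python3 - <<'E'
from lib import *
state(); p=shoot('wrist')
T=np.array([.4993,.0043]); ty=.0467; c,s=np.cos(ty),np.sin(ty); Rt=np.array([[c,-s],[s,c]])
used=[]
for d in manip.outline_of(p,'tile_a'):
    m=d['mask']; ce=np.argwhere(m).mean(0)[::-1]; x,y,_=unproject(p,ce,.018); q=(np.array([x,y])-T)@Rt
    k={(1,1):'a',(1,-1):'b',(-1,1):'c',(-1,-1):'d'}[tuple(np.sign(q).astype(int))]
    if abs(q).max()>.1: k='a'
    v,sc=fit([(p,m)],'tile_'+k,(x,y,ty),.003,yaws=[ty-.15,ty,ty+.15]); sl=T+Rt@(np.array({'a':(1,1),'b':(1,-1),'c':(-1,1),'d':(-1,-1)}[k])*.039)
    print(k,round(d['confidence'],2),v.round(4),round(sc,3),'off slot',((v[:2]-sl)*1e3).round(1),'dyaw',(v[2]-ty).round(3))
E
python3 laid.py bcd wrist
```

```text
t 48.0 tcp [500.4 -60.6 254.8] phi 93.01 tilt 0.25 F [ 0.4 -0.9 -0.8] w 40.1 j [ 1.12  0.21 -1.21  1.69  0.2   1.38 -0.06]
b 0.96 [ 0.5424 -0.0343  0.0585] 0.966 off slot [ 2.3 -1.4] dyaw 0.012
d 0.92 [ 0.4646 -0.0359 -0.0355] 0.958 off slot [2.5 0.6] dyaw -0.082
a 0.77 [0.5689 0.1245 0.1129] 0.117 off slot [32.5 79.5] dyaw 0.066
c 0.69 [ 0.4726  0.0408 -0.0924] 0.954 off slot [14.1 -0.6] dyaw -0.139
wrist b off slot mm [-0.  -3.1] yaw 0.001 score 98.4 at slot 90.7
wrist c off slot mm [ 1.4 -0.7] yaw -0.008 score 79.5 at slot 74.4
wrist d off slot mm [2.  2.4] yaw -0.078 score 111.2 at slot 78.2
```

>>> {"name": "jog_arm", "arguments": {"translation": [[-10, 30, -30], [-20, 65, -65], [-28, 95, -100], [-28, 101, -135], [-28, 101, -165], [-28, 101, -190], [-28, 101, -200], [-28, 101, -200], [-28, 101, -200]], "turn": [-4, -8, -8.3, -8.3, -8.3, -8.3, -8.3, -8.3, -8.3]}}

```text
clock: 48.9
position: [0.472, 0.0404, 0.054]
ee_rot: [0.739, 0.674, 0.002, -0.003]
ft_force: [0.0, -0.2, 0.4]
grip_width: 0.472
```

```bash
python3 -c "
from lib import *
state()"
```

```text
t 48.9 tcp [472.   40.4  54. ] phi 84.71 tilt 0.44 F [ 0.  -0.2  0.4] w 40.3 j [ 0.8   0.4  -1.09  2.    0.42  1.   -0.59]
```

>>> {"name": "jog_arm", "arguments": {"translation": [[0.5, 0, -12], [0.5, 0, -25], [0.5, 0, -30], [0.5, 0, -30.5], [0.5, 0, -30.5]], "turn": [0, 0, 0, 0, 0]}}

```text
clock: 49.32
position: [0.4729, 0.0404, 0.024]
ee_rot: [0.739, 0.674, 0.002, -0.003]
ft_force: [2.0, 0.7, 0.9]
grip_width: 0.466
```

>>> {"name": "jog_arm", "arguments": {"translation": [[0, 0, 0], [0, 0, 0], [0, 0, 0], [0, 0, 0], [0, 0, 0], [0, 0, 0]], "turn": [0, 0, 0, 0, 0, 0], "grip": 8, "grip_force": 80}}

```text
clock: 49.82
position: [0.4734, 0.0404, 0.025]
ee_rot: [0.739, 0.673, 0.002, -0.003]
ft_force: [-2.6, 0.2, 8.7]
grip_width: 0.169
```

>>> {"name": "jog_arm", "arguments": {"translation": [[0, 0, 15], [0, 0, 45], [-5, 5, 75], [-12, 35, 80], [-20, 70, 80], [-30, 105, 80], [-40, 140, 80], [-46, 165, 70], [-47, 170, 45], [-47, 170, 25], [-47, 170, 20], [-47, 170, 20]], "turn": [0, 0, 0, 2, 4, 6, 8, 8, 8, 8, 8, 8]}}

```text
clock: 50.82
position: [0.4255, 0.2101, 0.0442]
ee_rot: [0.69, 0.724, 0.001, -0.004]
ft_force: [0.1, -0.9, -1.5]
grip_width: 0.17
```

```bash
python3 hand.py c .0205
```

```text
t 50.87 tcp [426.3 210.3  45.3] phi 92.66 tilt 0.41 F [ 0.4  0.2 -1.4] w 14.3 j [ 0.44  0.44 -1.13  2.    0.47  0.99 -0.87]
tile minus tcp mm [-1.   0.6] yaw deg vs jaw 1.83 score 74.1 at zero 42.5
tile [0.4253 0.2109] to slot mm [  33.2 -169.5] turn -1.82
```

>>> {"name": "jog_arm", "arguments": {"translation": [[0, 0, -12], [0, 0, -20], [0, 0, -23], [0, 0, -23.5], [0, 0, -23.5]], "turn": [0, 0, 0, 0, 0]}}

```text
clock: 51.28
position: [0.4266, 0.2096, 0.0223]
ee_rot: [0.691, 0.723, 0.001, -0.003]
ft_force: [-5.4, -4.1, 12.3]
grip_width: 0.171
```

>>> {"name": "jog_arm", "arguments": {"translation": [[0, 0, 0], [0, 0, 0], [0, 0, 0], [0, 0, 30], [0, 0, 65], [3, -30, 100], [8, -70, 115], [14, -110, 120], [20, -150, 120], [26, -190, 120], [32, -225, 120], [38, -255, 120]], "turn": [0, 0, 0, 0, 0, 0, -1, -2, -3, -4, -4.7, -4.7], "grip": 40}}

```text
clock: 52.28
position: [0.4646, -0.0497, 0.1424]
ee_rot: [0.721, 0.693, 0.001, -0.002]
ft_force: [0.6, -0.4, 0.2]
grip_width: 0.469
```

>>> {"name": "jog_arm", "arguments": {"translation": [[0, -30, 20], [0, -45, 30], [0, -45, 30], [0, -45, 30], [0, -45, 30]], "turn": [0, 0, 0, 0, 0]}}

```text
clock: 52.7
position: [0.4643, -0.0936, 0.172]
ee_rot: [0.721, 0.693, 0.001, -0.002]
ft_force: [-0.1, 0.9, -0.3]
grip_width: 0.471
```

```bash
cat > tr.py <<'E'
from lib import *
o=state(); p=shoot('wrist')
T=np.array([.4993,.0043]); ty=.0467; c,s=np.cos(ty),np.sin(ty); Rt=np.array([[c,-s],[s,c]])
SL={'a':(1,1),'b':(1,-1),'c':(-1,1),'d':(-1,-1)}
for d in manip.outline_of(p,'tile_a'):
    m=d['mask']; ce=np.argwhere(m).mean(0)[::-1]; x,y,_=unproject(p,ce,.018); q=(np.array([x,y])-T)@Rt
    if abs(q).max()>.08 or m.sum()<600: print('other',np.round([x,y],3),m.sum()); continue
    k={v:k for k,v in SL.items()}[tuple(np.sign(q).astype(int))]
    v,sc=fit([(p,m)],'tile_'+k,(x,y,ty),.003,yaws=[ty-.15,ty,ty+.15]); sl=T+Rt@(np.array(SL[k])*.039)
    print(k,round(d['confidence'],2),v.round(4),round(sc,3),'off slot',((v[:2]-sl)*1e3).round(1),'dyaw',(v[2]-ty).round(3),'tcp to it',((v[:2]-o['position'][:2])*1e3).round(1),'phi need',np.degrees(v[2])+90)
E
python3 tr.py; python3 trayfit.py | head -1
```

```text
t 52.7 tcp [464.3 -93.6 172. ] phi 87.74 tilt 0.23 F [-0.1  0.9 -0.3] w 40.2 j [ 1.24  0.21 -1.22  1.88  0.2   1.2  -0.09]
d 0.92 [ 0.4652 -0.0355 -0.0588] 0.963 off slot [3.1 1. ] dyaw -0.106 tcp to it [ 0.9 58.2] phi need 86.62974681230953
b 0.79 [ 0.5424 -0.0353  0.0457] 0.961 off slot [ 2.3 -2.5] dyaw -0.001 tcp to it [78.1 58.3] phi need 92.61956418711135
['wrist'] [0.4986 0.0041 0.0452] -137.036
```

>>> {"name": "jog_arm", "arguments": {"translation": [[1, 30, -30], [1, 55, -65], [1, 58, -95], [1, 58, -115], [1, 58, -120], [1, 58, -120], [1, 58, -120]], "turn": [-1, -1, -1, -1, -1, -1, -1]}}

```text
clock: 53.53
position: [0.466, -0.0356, 0.053]
ee_rot: [0.727, 0.687, 0.001, -0.002]
ft_force: [0.3, -0.4, -0.0]
grip_width: 0.468
```

```bash
python3 -c "
from lib import *
state()"
```

```text
t 53.53 tcp [466.  -35.6  53. ] phi 86.79 tilt 0.23 F [ 0.3 -0.4 -0. ] w 40.0 j [ 0.97  0.39 -1.11  2.01  0.41  0.99 -0.4 ]
```

>>> {"name": "jog_arm", "arguments": {"translation": [[-0.5, 0, -12], [-0.5, 0, -25], [-0.5, 0, -29], [-0.5, 0, -29.5], [-0.5, 0, -29.5]], "turn": [0, 0, 0, 0, 0]}}

```text
clock: 53.95
position: [0.4658, -0.0357, 0.024]
ee_rot: [0.727, 0.687, 0.001, -0.002]
ft_force: [0.0, 0.0, -0.2]
grip_width: 0.47
```

>>> {"name": "jog_arm", "arguments": {"translation": [[0, 0, 0], [0, 0, 0], [0, 0, 0], [0, 0, 0], [0, 0, 0], [0, 0, 0]], "turn": [0, 0, 0, 0, 0, 0], "grip": 8, "grip_force": 80}}

```text
clock: 54.45
position: [0.4659, -0.0358, 0.0249]
ee_rot: [0.726, 0.687, 0.001, -0.001]
ft_force: [-6.3, -1.3, 11.6]
grip_width: 0.166
```

>>> {"name": "jog_arm", "arguments": {"translation": [[0, 0, 10], [0, 0, 25], [-1, -1, 35], [-3, -2, 35], [-3, -2, 35], [-3, -2, 35], [-3, -2, 35]], "turn": [0, 0, 3, 6, 6, 6, 6]}}

```text
clock: 55.03
position: [0.4628, -0.0379, 0.0599]
ee_rot: [0.69, 0.724, 0.0, -0.001]
ft_force: [-0.2, 0.1, -1.9]
grip_width: 0.172
```

```bash
for d in .0205 .0235; do python3 hand.py d $d; done
```

```text
t 55.08 tcp [462.8 -37.8  59.8] phi 92.73 tilt 0.16 F [ 0.2 -0.2 -2.3] w 14.6 j [ 1.01  0.38 -1.14  2.01  0.41  1.   -0.29]
tile minus tcp mm [0.5 0.2] yaw deg vs jaw 0.91 score 79.2 at zero 76.2
tile [ 0.4632 -0.0376] to slot mm [-1.1  1.1] turn -0.96
t 55.13 tcp [462.7 -37.7  59.7] phi 92.76 tilt 0.17 F [ 0.1 -0.3 -1.7] w 14.1 j [ 1.01  0.38 -1.14  2.01  0.41  1.   -0.29]
tile minus tcp mm [ 0.4 -0.4] yaw deg vs jaw 0.92 score 82.6 at zero 77.9
tile [ 0.4632 -0.0381] to slot mm [-1.   1.6] turn -1.0
```

View pics/hand.png

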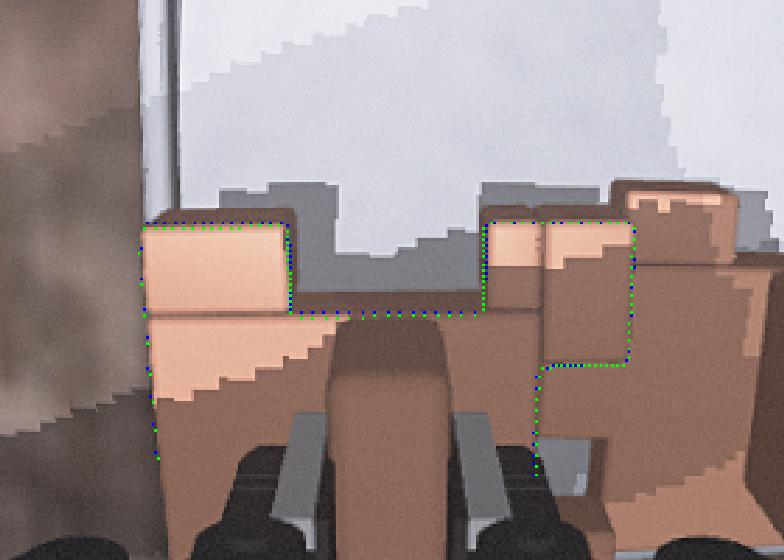

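>>> {"name": "jog_arm", "arguments": {"translation": [[-1, 0, -8], [-1, 0, -18], [-1, 0, -28], [-1, 0, -34], [-1, 0, -36], [-1, 0, -36]], "turn": [-0.5, -0.5, -0.5, -0.5, -0.5, -0.5]}}

```text
clock: 55.63
position: [0.4613, -0.0376, 0.0238]
ee_rot: [0.693, 0.721, -0.001, -0.002]
ft_force: [-10.6, -1.0, 20.1]
grip_width: 0.169
```

```bash
python3 -c "
from lib import *
state()"
```

```text
t 55.63 tcp [461.3 -37.6  23.8] phi 92.28 tilt 0.22 F [-10.6  -1.   20.1] w 14.4 j [ 0.95  0.44 -1.08  2.04  0.48  0.95 -0.35]
```

>>> {"name": "jog_arm", "arguments": {"translation": [[0, 0, 0], [0, 0, 0], [0, 0, 0], [0, 0, 30], [0, 0, 65], [10, -15, 95], [25, -35, 120], [40, -52, 140], [55, -55, 148], [60, -55, 148], [60, -55, 148], [60, -55, 148]], "turn": [0, 0, 0, 0, 0, 0, 0, 0, 0, 0, 0, 0], "grip": 40}}

```text
clock: 56.63
position: [0.5205, -0.0913, 0.1706]
ee_rot: [0.692, 0.722, -0.001, -0.003]
ft_force: [-1.1, -0.4, -0.2]
grip_width: 0.47
```

```bash
python3 tr.py; python3 trayfit.py | head -1; python3 laid.py bd wrist
```

```text
t 56.63 tcp [520.5 -91.3 170.6] phi 92.39 tilt 0.34 F [-1.1 -0.4 -0.2] w 40.1 j [ 1.06  0.38 -1.16  1.75  0.37  1.26 -0.15]
b 0.79 [ 0.542  -0.0348  0.0317] 0.963 off slot [ 1.9 -2. ] dyaw -0.015 tcp to it [21.5 56.5] phi need 91.81655171191832
d 0.72 [ 0.4619 -0.0374  0.049 ] 0.952 off slot [-0.3 -1. ] dyaw 0.002 tcp to it [-58.6  53.9] phi need 92.80890897761063
['wrist'] [0.5    0.0046 0.058 ] -151.3435
wrist b off slot mm [ 2.2 -1.6] yaw -0.032 score 94.9 at slot 77.0
wrist d off slot mm [-0.6 -1.1] yaw -0.017 score 124.8 at slot 118.0
```

>>> {"name": "jog_arm", "arguments": {"translation": [[10, 30, -30], [21, 54, -65], [21.5, 56.5, -95], [21.5, 56.5, -112], [21.5, 56.5, -117], [21.5, 56.5, -117], [21.5, 56.5, -117]], "turn": [-0.5, -0.5, -0.5, -0.5, -0.5, -0.5, -0.5]}}

```text
clock: 57.52
position: [0.5428, -0.0361, 0.0555]
ee_rot: [0.696, 0.718, -0.001, -0.002]
ft_force: [0.5, -1.0, 0.5]
grip_width: 0.469
```

```bash
python3 -c "
from lib import *
state()"
```

```text
t 57.52 tcp [542.8 -36.1  55.5] phi 91.78 tilt 0.19 F [ 0.5 -1.   0.5] w 40.1 j [ 0.83  0.56 -1.04  1.82  0.54  1.08 -0.38]
```

>>> {"name": "jog_arm", "arguments": {"translation": [[-0.5, 1, -12], [-0.5, 1, -25], [-0.5, 1, -31], [-0.5, 1, -32], [-0.5, 1, -32]], "turn": [0, 0, 0, 0, 0]}}

```text
clock: 57.93
position: [0.5419, -0.0352, 0.0229]
ee_rot: [0.696, 0.718, -0.001, -0.002]
ft_force: [-0.1, -0.5, -0.7]
grip_width: 0.468
```

>>> {"name": "jog_arm", "arguments": {"translation": [[0, 0, 0], [0, 0, 0], [0, 0, 0], [0, 0, 0], [0, 0, 0], [0, 0, 0]], "turn": [0, 0, 0, 0, 0, 0], "grip": 8, "grip_force": 80}}

```text
clock: 58.43
position: [0.542, -0.0352, 0.0235]
ee_rot: [0.696, 0.718, -0.001, -0.002]
ft_force: [-4.1, -0.2, 5.9]
grip_width: 0.168
```

>>> {"name": "jog_arm", "arguments": {"translation": [[0, 0, 10], [0, 0, 25], [-1, 1, 35], [-2, 2, 35], [-2, 2, 35], [-2, 2, 35], [-2, 2, 35]], "turn": [0, 0, 0.5, 0.8, 0.8, 0.8, 0.8]}}

```text
clock: 59.02
position: [0.5396, -0.0333, 0.058]
ee_rot: [0.691, 0.723, -0.001, -0.002]
ft_force: [0.2, 0.1, -2.3]
grip_width: 0.166
```

```bash
for d in .0205 .0225; do python3 hand.py b $d; done
```

```text
t 59.07 tcp [539.6 -33.3  58. ] phi 92.58 tilt 0.28 F [-0.7  0.4 -2.6] w 14.6 j [ 0.83  0.55 -1.04  1.83  0.53  1.09 -0.37]
tile minus tcp mm [0.5 0.1] yaw deg vs jaw 0.13 score 99.5 at zero 97.2
tile [ 0.5402 -0.0332] to slot mm [-0.1  0.4] turn -0.03
t 59.12 tcp [539.7 -33.2  58. ] phi 92.58 tilt 0.28 F [ 0.1 -0.2 -2.3] w 14.7 j [ 0.83  0.55 -1.04  1.83  0.53  1.09 -0.37]
tile minus tcp mm [ 0.3 -0.3] yaw deg vs jaw 0.18 score 101.6 at zero 95.5
tile [ 0.5399 -0.0335] to slot mm [0.2 0.7] turn -0.08
```

>>> {"name": "jog_arm", "arguments": {"translation": [[0, 0.5, -8], [0, 0.5, -18], [0, 0.5, -28], [0, 0.5, -33], [0, 0.5, -34.5], [0, 0.5, -34.5]], "turn": [0, 0, 0, 0, 0, 0]}}

```text
clock: 59.62
position: [0.5391, -0.0327, 0.0235]
ee_rot: [0.691, 0.723, -0.002, -0.002]
ft_force: [-5.9, -1.9, 10.1]
grip_width: 0.167
```

>>> {"name": "jog_arm", "arguments": {"translation": [[0, 0, 0], [0, 0, 0], [0, 0, 0], [0, 0, 30], [0, 0, 65], [-10, 25, 95], [-25, 60, 115], [-40, 95, 120], [-55, 130, 120], [-70, 160, 120], [-85, 190, 120], [-100, 215, 120]], "turn": [0, 0, 0, 0, 0, 0, 0, 0, 0, 0, 0, 0], "grip": 40}}

```text
clock: 60.62
position: [0.438, 0.1843, 0.1435]
ee_rot: [0.691, 0.723, -0.002, -0.002]
ft_force: [0.8, 0.1, 0.0]
grip_width: 0.467
```

>>> {"name": "jog_arm", "arguments": {"translation": [[-8, 20, 0], [-13, 25, 0], [-13, 25, 0], [-13, 25, 0], [-13, 25, 0]], "turn": [0, 0, 0, 0, 0]}}

```text
clock: 61.03
position: [0.4258, 0.2079, 0.1433]
ee_rot: [0.691, 0.723, -0.002, -0.002]
ft_force: [0.3, 0.2, 0.4]
grip_width: 0.468
```

```bash
python3 tl.py c .4255 .211 .06
```

```text
t 61.03 tcp [425.8 207.9 143.3] phi 92.54 tilt 0.35 F [0.3 0.2 0.4] w 40.0 j [ 0.6   0.3  -1.28  1.91  0.31  1.17 -0.74]
net 0.89 [0.427  0.2099 0.0449] 0.97
clay [0.4271 0.2099 0.0425] 0.662
move mm [1.2 2. ] turn 0.0 down to z20: -123.3
slot [0.4585 0.0414] turn to slot 0.1
```

>>> {"name": "jog_arm", "arguments": {"translation": [[1, 2, -30], [1, 2, -65], [1, 2, -90], [1, 2, -98], [1, 2, -98], [1, 2, -98]], "turn": [0, 0, 0, 0, 0, 0]}}

```text
clock: 61.63
position: [0.4272, 0.2102, 0.0462]
ee_rot: [0.692, 0.722, -0.002, -0.003]
ft_force: [-0.4, 0.7, 0.7]
grip_width: 0.468
```

```bash
python3 -c "
from lib import *
state()"
```

```text
t 61.63 tcp [427.2 210.2  46.2] phi 92.5 tilt 0.36 F [-0.4  0.7  0.7] w 39.9 j [ 0.44  0.45 -1.13  1.99  0.48  1.01 -0.88]
```

>>> {"name": "jog_arm", "arguments": {"translation": [[0, 0, -12], [0, 0, -24], [0, 0, -26], [0, 0, -26]], "turn": [0, 0, 0, 0]}}

```text
clock: 61.97
position: [0.4269, 0.21, 0.0196]
ee_rot: [0.691, 0.722, -0.002, -0.003]
ft_force: [-0.1, 0.2, -0.3]
grip_width: 0.47
```

>>> {"name": "jog_arm", "arguments": {"translation": [[0, 0, 0], [0, 0, 0], [0, 0, 0], [0, 0, 0], [0, 0, 0], [0, 0, 0]], "turn": [0, 0, 0, 0, 0, 0], "grip": 8, "grip_force": 80}}

```text
clock: 62.47
position: [0.4271, 0.2101, 0.0201]
ee_rot: [0.691, 0.722, -0.002, -0.003]
ft_force: [-2.3, -0.4, 7.0]
grip_width: 0.169
```

>>> {"name": "jog_arm", "arguments": {"translation": [[0, 0, 20], [0, 0, 50], [3, -15, 70], [9, -45, 70], [15, -75, 70], [21, -105, 70], [26, -130, 70], [29, -150, 70], [31, -162, 65], [31, -168, 60], [31, -168, 60], [31, -168, 60]], "turn": [0, 0, 0, 0, 0, 0, 0, 0, 0, 0, 0, 0]}}

```text
clock: 63.47
position: [0.4575, 0.0432, 0.0797]
ee_rot: [0.691, 0.723, -0.002, -0.003]
ft_force: [0.5, 0.1, -1.4]
grip_width: 0.165
```

>>> {"name": "jog_arm", "arguments": {"translation": [[0, 0, 0], [0, 0, 0], [0, 0, 0]], "turn": [0, 0, 0]}}

```text
clock: 63.72
position: [0.4574, 0.0444, 0.0798]
ee_rot: [0.69, 0.723, -0.002, -0.003]
ft_force: [0.3, 0.4, -1.2]
grip_width: 0.168
```

```bash
for d in .0205 .0225; do python3 hand.py c $d; done
```

```text
t 63.77 tcp [457.5  44.1  79.8] phi 92.65 tilt 0.42 F [-0.1  0.2 -1.8] w 14.7 j [ 0.89  0.35 -1.2   2.    0.38  1.04 -0.44]
tile minus tcp mm [ 0.8 -0.2] yaw deg vs jaw 0.63 score 65.0 at zero 60.1
tile [0.4583 0.0439] to slot mm [ 0.3 -2.4] turn -0.6
t 63.82 tcp [457.5  43.8  79.8] phi 92.63 tilt 0.43 F [-0.1 -0.6 -2.2] w 14.1 j [ 0.89  0.35 -1.2   2.    0.38  1.04 -0.44]
tile minus tcp mm [ 0.7 -0.7] yaw deg vs jaw 0.43 score 67.0 at zero 56.5
tile [0.4582 0.0431] to slot mm [ 0.4 -1.7] turn -0.38
```

>>> {"name": "jog_arm", "arguments": {"translation": [[0, -1, 0], [0.3, -2, 0], [0.3, -2, -5], [0.3, -2, -12], [0.3, -2, -20], [0.3, -2, -20]], "turn": [0, 0, 0, 0, 0, 0]}}

```text
clock: 64.32
position: [0.4567, 0.0416, 0.058]
ee_rot: [0.691, 0.723, -0.003, -0.004]
ft_force: [-0.7, -0.2, -1.7]
grip_width: 0.169
```

```bash
python3 -c "
from lib import *
state()"
```

```text
t 64.32 tcp [456.7  41.6  58. ] phi 92.62 tilt 0.56 F [-0.7 -0.2 -1.7] w 14.4 j [ 0.85  0.39 -1.16  2.02  0.42  1.01 -0.47]
```

>>> {"name": "jog_arm", "arguments": {"translation": [[1.2, 0.3, -8], [1.2, 0.3, -18], [1.2, 0.3, -28], [1.2, 0.3, -33], [1.2, 0.3, -34.5], [1.2, 0.3, -34.5]], "turn": [0, 0, 0, 0, 0, 0]}}

```text
clock: 64.82
position: [0.4574, 0.0421, 0.0232]
ee_rot: [0.691, 0.723, -0.003, -0.004]
ft_force: [-0.5, 0.9, -1.3]
grip_width: 0.168
```

>>> {"name": "jog_arm", "arguments": {"translation": [[0, 0, 0], [0, 0, 0], [0, 0, 0], [0, 0, 30], [0, 0, 65], [5, -15, 100], [15, -40, 135], [25, -65, 165], [35, -85, 190], [42, -100, 210], [42, -102, 220], [42, -102, 220]], "turn": [0, 0, 0, 0, 0, 0, 0, 0, 0, 0, 0, 0], "grip": 40}}

```text
clock: 65.82
position: [0.5005, -0.0606, 0.2448]
ee_rot: [0.691, 0.723, -0.002, -0.003]
ft_force: [-0.2, 0.1, -0.1]
grip_width: 0.467
```

>>> {"name": "jog_arm", "arguments": {"translation": [[0, 0, 0], [0, 0, 0]], "turn": [0, 0]}}

```text
clock: 65.98
position: [0.4999, -0.0596, 0.2439]
ee_rot: [0.691, 0.723, -0.003, -0.004]
ft_force: [-0.1, 0.6, 0.2]
grip_width: 0.468
```

```bash
python3 tr.py; python3 trayfit.py | head -1; python3 laid.py bcd wrist
```

```text
t 65.98 tcp [499.9 -59.6 243.9] phi 92.62 tilt 0.54 F [-0.1  0.6  0.2] w 40.0 j [ 1.15  0.26 -1.26  1.7   0.25  1.38 -0.11]
other [0.539 0.151] 120
b 0.61 [ 0.5395 -0.0321  0.0464] 0.971 off slot [-0.6  0.7] dyaw -0.0 tcp to it [39.6 27.5] phi need 92.6595011100112
d 0.61 [ 0.4619 -0.0369  0.04  ] 0.965 off slot [-0.2 -0.4] dyaw -0.007 tcp to it [-38.   22.7] phi need 92.29336270718788
c 0.55 [0.4583 0.0421 0.0385] 0.969 off slot [-0.3  0.6] dyaw -0.008 tcp to it [-41.7 101.7] phi need 92.20457587234522
['wrist'] [0.499  0.0046 0.0459] -147.697
wrist b off slot mm [-1.4 -1. ] yaw -0.001 score 105.4 at slot 100.2
wrist c off slot mm [-1.   0.1] yaw -0.005 score 136.4 at slot 133.5
wrist d off slot mm [-1.3  1.7] yaw -0.02 score 117.0 at slot 109.2
```

>>> {"name": "jog_arm", "arguments": {"translation": [[3, 30, 0], [8, 70, 0], [13, 110, -10], [18, 150, -30], [24, 185, -50], [30, 220, -70], [35, 245, -90], [37, 260, -100], [37, 266, -105], [37, 266, -105], [37, 266, -105], [37, 266, -105]], "turn": [0, 0, 0, 0, 0, 0, 0, 0, 0, 0, 0, 0]}}

```text
clock: 67.28
position: [0.538, 0.2043, 0.1402]
ee_rot: [0.692, 0.722, -0.002, -0.003]
ft_force: [-0.2, -0.4, 0.6]
grip_width: 0.466
```

```bash
python3 tl.py a .537 .206 .0467
```

```text
t 67.28 tcp [538.  204.3 140.2] phi 92.46 tilt 0.45 F [-0.2 -0.4  0.6] w 39.8 j [ 0.42  0.54 -1.12  1.66  0.5   1.27 -0.76]
net 0.57 [0.5372 0.2064 0.0514] 0.955
clay [0.5373 0.2062 0.0505] 0.964
move mm [-0.8  2.1] turn 0.5 down to z20: -120.2
slot [0.5364 0.0451] turn to slot -0.3
```

>>> {"name": "jog_arm", "arguments": {"translation": [[-1, 2, -30], [-1, 2, -65], [-1, 2, -90], [-1, 2, -95], [-1, 2, -95], [-1, 2, -95]], "turn": [0.3, 0.3, 0.3, 0.3, 0.3, 0.3]}}

```text
clock: 67.88
position: [0.5379, 0.2063, 0.0468]
ee_rot: [0.69, 0.724, -0.002, -0.003]
ft_force: [0.3, 1.0, -0.1]
grip_width: 0.467
```

```bash
python3 -c "
from lib import *
state()"
```

```text
t 67.88 tcp [537.9 206.3  46.8] phi 92.7 tilt 0.36 F [ 0.3  1.  -0.1] w 39.9 j [ 0.36  0.65 -1.03  1.74  0.61  1.12 -0.82]
```

>>> {"name": "jog_arm", "arguments": {"translation": [[-0.5, 0, -12], [-0.5, 0, -25], [-0.5, 0, -27], [-0.5, 0, -27]], "turn": [0, 0, 0, 0]}}

```text
clock: 68.22
position: [0.5368, 0.2059, 0.0189]
ee_rot: [0.69, 0.724, -0.002, -0.003]
ft_force: [0.1, -0.4, -0.1]
grip_width: 0.469
```

>>> {"name": "jog_arm", "arguments": {"translation": [[0, 0, 0], [0, 0, 0], [0, 0, 0], [0, 0, 0], [0, 0, 0], [0, 0, 0]], "turn": [0, 0, 0, 0, 0, 0], "grip": 8, "grip_force": 100}}

```text
clock: 68.72
position: [0.537, 0.2061, 0.0194]
ee_rot: [0.69, 0.724, -0.002, -0.003]
ft_force: [-2.9, -0.8, 5.9]
grip_width: 0.167
```

>>> {"name": "jog_arm", "arguments": {"translation": [[0, 0, 20], [0, 0, 50], [0, -15, 70], [0, -45, 70], [0, -75, 70], [-1, -105, 70], [-1, -125, 70], [-1, -140, 65], [-1, -150, 62], [-1, -156, 60], [-1, -156, 60], [-1, -156, 60]], "turn": [0, 0, 0, 0, 0, 0, 0, 0, 0, 0, 0, 0]}}

```text
clock: 69.72
position: [0.5359, 0.051, 0.0795]
ee_rot: [0.69, 0.724, -0.002, -0.003]
ft_force: [0.4, -0.1, -2.1]
grip_width: 0.165
```

>>> {"name": "jog_arm", "arguments": {"translation": [[0, 0, 0], [0, 0, 0], [0, 0, 0]], "turn": [0, 0, 0]}}

```text
clock: 69.97
position: [0.5359, 0.0521, 0.0797]
ee_rot: [0.689, 0.724, -0.002, -0.003]
ft_force: [-0.3, -0.6, -1.1]
grip_width: 0.163
```

```bash
for d in .0205 .0225; do python3 hand.py a $d; done
```

```text
t 70.02 tcp [535.9  51.8  79.6] phi 92.82 tilt 0.41 F [-0.3 -0.1 -2.3] w 13.9 j [ 0.71  0.53 -1.1   1.81  0.52  1.13 -0.52]
tile minus tcp mm [ 0.5 -0.3] yaw deg vs jaw 0.05 score 101.8 at zero 97.5
tile [0.5363 0.0515] to slot mm [ 0.1 -6.4] turn -0.19
t 70.07 tcp [535.9  51.6  79.6] phi 92.8 tilt 0.41 F [-0.4  1.3 -2. ] w 13.9 j [ 0.72  0.53 -1.1   1.81  0.52  1.13 -0.52]
tile minus tcp mm [ 0.2 -0.9] yaw deg vs jaw 0.18 score 101.3 at zero 86.9
tile [0.5361 0.0508] to slot mm [ 0.4 -5.7] turn -0.31
```

>>> {"name": "jog_arm", "arguments": {"translation": [[0.2, -3, 0], [0.2, -6, 0], [0.2, -6, 0], [0.2, -6, -6], [0.2, -6, -14], [0.2, -6, -20], [0.2, -6, -20]], "turn": [0, 0, 0, 0, 0, 0, 0]}}

```text
clock: 70.65
position: [0.535, 0.0455, 0.0578]
ee_rot: [0.69, 0.724, -0.003, -0.004]
ft_force: [0.6, -0.6, -1.0]
grip_width: 0.17
```

```bash
python3 hand.py a .0205
```

```text
t 70.7 tcp [535.4  45.7  58.5] phi 92.82 tilt 0.51 F [ 0.2 -0.4 -0.4] w 14.0 j [ 0.71  0.56 -1.08  1.83  0.55  1.1  -0.52]
tile minus tcp mm [ 0.3 -0.6] yaw deg vs jaw 0.02 score 96.2 at zero 89.7
tile [0.5356 0.0451] to slot mm [ 0.8 -0. ] turn -0.16
```

>>> {"name": "jog_arm", "arguments": {"translation": [[0.8, 0, -8], [0.8, 0, -18], [0.8, 0, -28], [0.8, 0, -33], [0.8, 0, -35], [0.8, 0, -35]], "turn": [0, 0, 0, 0, 0, 0]}}

```text
clock: 71.2
position: [0.5357, 0.0457, 0.023]
ee_rot: [0.689, 0.724, -0.003, -0.004]
ft_force: [-0.6, -0.6, -2.2]
grip_width: 0.168
```

```bash
python3 -c "
from lib import *
state()"
```

```text
t 71.2 tcp [535.7  45.7  23. ] phi 92.83 tilt 0.58 F [-0.6 -0.6 -2.2] w 14.3 j [ 0.67  0.61 -1.03  1.85  0.6   1.05 -0.56]
```

>>> {"name": "jog_arm", "arguments": {"translation": [[0, 0, 0], [0, 0, 0], [0, 0, 0], [0, 0, 30], [0, 0, 65], [-5, -15, 100], [-12, -40, 135], [-20, -65, 165], [-28, -85, 190], [-36, -105, 210], [-36, -106, 222], [-36, -106, 222]], "turn": [0, 0, 0, 0, 0, 0, 0, 0, 0, 0, 0, 0], "grip": 40}}

```text
clock: 72.2
position: [0.5007, -0.0616, 0.2474]
ee_rot: [0.691, 0.723, -0.002, -0.002]
ft_force: [-0.2, 0.7, -0.4]
grip_width: 0.468
```

>>> {"name": "jog_arm", "arguments": {"translation": [[0, 0, 0], [0, 0, 0]], "turn": [0, 0]}}

```text
clock: 72.37
position: [0.5008, -0.0607, 0.2469]
ee_rot: [0.69, 0.724, -0.002, -0.002]
ft_force: [0.4, 0.1, 0.4]
grip_width: 0.467
```

```bash
python3 tr.py; python3 laid.py abcd wrist; python3 - <<'E'
from lib import *
p=shoot('wrist'); a=cv2.resize(p['frame'][60:300,170:470,::-1],(600,480),interpolation=cv2.INTER_CUBIC)
cv2.imwrite('pics/w9.png',a)
for n in ('top','side','wrist'):
    p=shoot(n)
    for l in ('steel_block','large_mould','round_mould','vial'): print(n,l,[(round(d['confidence'],2),unproject(p,d['at'],0).round(3).tolist()) for d in manip.pinpoint(p,l)])
E
```

```text
t 72.37 tcp [500.8 -60.7 246.9] phi 92.72 tilt 0.37 F [0.4 0.1 0.4] w 39.9 j [ 1.17  0.27 -1.29  1.7   0.26  1.38 -0.12]
a 0.83 [0.5363 0.0456 0.0541] 0.961 off slot [-0.1  0.6] dyaw 0.007 tcp to it [ 35.5 106.3] phi need 93.10238323132599
b 0.71 [ 0.5398 -0.032   0.0389] 0.96 off slot [-0.3  0.8] dyaw -0.008 tcp to it [39.  28.7] phi need 92.22767398366001
d 0.67 [ 0.4619 -0.0369  0.0456] 0.967 off slot [-0.3 -0.4] dyaw -0.001 tcp to it [-38.9  23.8] phi need 92.61473071311403
c 0.64 [0.4583 0.0418 0.0453] 0.968 off slot [-0.2  0.3] dyaw -0.001 tcp to it [-42.4 102.5] phi need 92.5971284445563
wrist a off slot mm [0.7 1.4] yaw 0.006 score 131.9 at slot 128.7
wrist b off slot mm [-2.3 -0.8] yaw 0.002 score 100.4 at slot 93.8
wrist c off slot mm [-0.7 -0.5] yaw 0.005 score 141.7 at slot 138.7
wrist d off slot mm [-1.2  1. ] yaw -0.01 score 119.7 at slot 112.9
top steel_block [(0.82, [0.459, -0.373, 0.0])]
top large_mould [(0.77, [0.572, -0.376, 0.0])]
top round_mould [(0.87, [0.526, 0.374, 0.0]), (0.61, [0.321, -0.346, 0.0])]
top vial [(0.55, [0.703, -0.076, 0.0])]
side steel_block [(0.83, [0.462, -0.38, 0.0])]
side large_mould [(0.72, [0.572, -0.352, -0.0])]
side round_mould [(0.65, [0.33, -0.323, 0.0]), (0.62, [0.515, 0.379, 0.0])]
side vial [(0.67, [0.709, -0.088, 0.0])]
wrist steel_block []
wrist large_mould [(0.73, [0.545, -0.033, 0.0])]
wrist round_mould [(0.75, [0.324, -0.341, 0.0])]
wrist vial [(0.95, [0.71, -0.077, 0.0])]
```

View pics/w9.png

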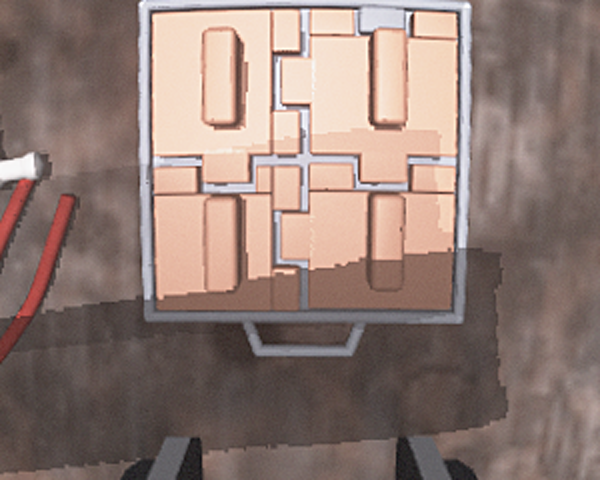

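The w9 view shows all four tiles meshed, with even joints. The lug at (383,18) sits in tile_a's notch, and all fits are within about 1 mm of the slots. The moulds and block stand on the bench, the vial is upright, and the gripper is clear, so I'm handing in.

```bash
python3 -c "
from workcell import manip
print(manip.hand_in())"
```

```text
the job is handed in; nothing more can be done
None
```

The hearth is ready and the job is handed in at about 73 s on the robot's clock. `hand_in()` reports no verdict.

**Clearing:** the round mould stands at about (0.52, 0.38), the large mould at (0.57, -0.37) and the steel block at (0.46, -0.38). All are more than 110 mm from the tray's centre. The networks found all three there again in the last top and side pictures. The vial was still found at its place.

**Tiles:** all four lie interlocked in the tray, each in its own corner. Tile_a's notch sits round the key lug.

**What went wrong on the way:** on the first try at tile_a, the tile tilted in the grip. Its tab probably caught tile_b's rib, and c, d and b were found shifted in the tray. I set tile_a down on the bench, seated d, b and c again, and laid tile_a from above rib height.

**Last checks:**
- **Mask fits, wrist picture:** every tile was within 1 mm of its slot and 0.01 rad of the tray's axes. The picture shows even joints and nothing riding up.
- **Edge fits, same view:** these differed by up to about 2.4 mm (worst for tile_b), still inside the 6 mm allowance.
- **Failed or disagreeing readings:** an earlier edge fit from the top and side cameras was useless, being too coarse and blocked by the arm. The wrist network's last "large_mould" reading fell on the tiles and is a false hit. Its "round_mould" is the red look-alike.
- **Not measured directly:** I judged tile height and flatness from the picture and from the hand height at release.

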